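# Start a drying batch of conduit saddles

## Task

Start a drying batch at the stockroom bench: first turn the stiff leaf of the open ring binder over its rings so that it lies flat on the other side with its drying chart showing, then lay every steel conduit saddle on its feet, flat on the drying plate inside the rim, and stand the solvent jar upright in the caddy. Only when all of that is done, slide the plate's dimmer grip along its track until it is level with the white pointer, and leave everything else on the bench where it is.

Things in the scene. Friction and masses are not known exactly. Their poses are not given: they have to be found in the camera images.
- binder: black ring binder lying open and fixed to the bench, 155 (x, along the spine) x 235 (y) x 4 cover with a 31.5 high page stack on each side of three 32 mm steel rings. Origin: on the bench at the middle of the spine; x runs along the spine, y across it, z up. The leaf turns about a line along x that passes 34.5 above the origin (the centre of the rings). It may stand left or right of the middle of the bench
- leaf (a joint): turning angle (rad) of the binder's one stiff leaf about the ring line: 0 = lying flat on the stack on the binder's -y side with its six finish chips up (as at the start), pi/2 = standing up, 3.14 = lying flat on the +y stack with its bar chart up. White panel 140 along the spine, 90 across (9 to 99 from the ring line), 4 thick, 0.09 kg; it swings freely and falls to whichever side it leans
- leaf_tab (a point): grasp point on the leaf's black pull tab, 127 from the ring line. The tab sticks out from the middle of the leaf's outer edge: 24 wide along the spine, 6 thick, 46 long outward from the panel (99 to 145 from the ring line), with only bench and the 4 mm cover under it. Pinched across its 24 width it can pivot between the fingers while the leaf is carried over
- plate: drying plate, grey slab 170 (x) x 260 (y), fixed. Origin: centre of its underside on the bench. The surface the saddles lie on is 25 above the origin, 154 x 244 inside an aluminium rim 8 thick that rises 12 above that surface; it holds five saddles side by side along y with their length along x
- clamp1: a hat-shaped bare steel conduit saddle, 110 long (its x) x 34 wide (its y) x 38 high: two flat feet 5 thick and, in the middle, a square arch 50 long over its outer walls (along its x), 34 wide, 38 high. Origin: centre of its underside; z up when it stands on its feet. It can be pinched across the 50 mm of the arch, the fingers coming down over the feet (30 of foot on either side), or across its 34 width. 0.13-0.24 kg. May be absent
- clamp2: a hat-shaped bare steel conduit saddle, 110 long (its x) x 34 wide (its y) x 38 high: two flat feet 5 thick and, in the middle, a square arch 50 long over its outer walls (along its x), 34 wide, 38 high. Origin: centre of its underside; z up when it stands on its feet. It can be pinched across the 50 mm of the arch, the fingers coming down over the feet (30 of foot on either side), or across its 34 width. 0.13-0.24 kg. May be absent
- clamp3: a hat-shaped bare steel conduit saddle, 110 long (its x) x 34 wide (its y) x 38 high: two flat feet 5 thick and, in the middle, a square arch 50 long over its outer walls (along its x), 34 wide, 38 high. Origin: centre of its underside; z up when it stands on its feet. It can be pinched across the 50 mm of the arch, the fingers coming down over the feet (30 of foot on either side), or across its 34 width. 0.13-0.24 kg. May be absent
- clamp4: a hat-shaped bare steel conduit saddle, 110 long (its x) x 34 wide (its y) x 38 high: two flat feet 5 thick and, in the middle, a square arch 50 long over its outer walls (along its x), 34 wide, 38 high. Origin: centre of its underside; z up when it stands on its feet. It can be pinched across the 50 mm of the arch, the fingers coming down over the feet (30 of foot on either side), or across its 34 width. 0.13-0.24 kg. May be absent
- clamp5: a hat-shaped bare steel conduit saddle, 110 long (its x) x 34 wide (its y) x 38 high: two flat feet 5 thick and, in the middle, a square arch 50 long over its outer walls (along its x), 34 wide, 38 high. Origin: centre of its underside; z up when it stands on its feet. It can be pinched across the 50 mm of the arch, the fingers coming down over the feet (30 of foot on either side), or across its 34 width. 0.13-0.24 kg. May be absent
- jar: closed glass solvent jar with steel cap, 60 diameter, 80 high, 0.2-0.4 kg. Origin: centre of its underside, z up
- caddy: open grey plastic caddy, 98 x 98 x 38 high outside, walls and floor 4 thick, fixed. Origin: centre of its underside
- dimmer_base: aluminium dimmer track fixed on the bench, 40 (x) x 170 (y) x 14 high. Origin: centre of its underside; the grip slides along its y
- dimmer (a joint): position (m) of the dimmer grip along the track: 0 = at the -y end (grip 60 from the track's centre), 0.12 = at the +y end. Stays where it is left; takes about 1.5 N to move
- dimmer_top (a point): centre of the top of the dimmer's black grip, 28 (x, across the track) x 20 (y, along the track) x 40 high, its top 54.5 above the bench
- mark: white plastic pointer fixed beside the far (+x) side of the dimmer track, 26 x 7 x 14 high. Origin: on the bench in the track's centre line at the marked place; same axes as the track, so the grip is level with the pointer when both have the same place along y
- tape: roll of grey tape lying flat, 76 diameter, 25 high, to be left alone
- wrench: steel wrench lying on the bench, to be left alone
- driver: screwdriver lying on the bench, to be left alone
- elbow: grey pipe elbow, about 90 x 95 x 25, to be left alone
- screwbox: cardboard box 110 x 70 x 50, to be left alone
- spray: standing can, 64 diameter, 170 high, to be left alone
- block: wooden block 90 x 60 x 40, to be left alone
Not all that is in view belongs to the job. Leave any blue look-alike of the clamp1 alone. Leave any turquoise look-alike of the clamp5 alone.

How it is judged:
By the outcome, as a careful person would: the job done as asked, in the order asked, and still so for the second after the job is handed in, with the robot touching nothing.
Of clamp1, clamp2, clamp3, clamp4, clamp5 only 3 to 5 are there at a start; the rules pass over those that are not, and their reading is None.
At some moment in a run one of clamp1, clamp2, clamp3, clamp4, clamp5 may be knocked a few centimetres aside while the robot is not near it.
It also fails if it takes over 210 s, if anything falls off the work surface, if the arm or the gripper's body presses on something with over 40 N, if the wrist force passes 120 N, or if a joint passes its speed limit or range.

## Robot

A 7-joint arm with a two-finger parallel gripper is mounted at the origin on the work surface. World frame = base frame: x ahead of the robot, y to its left, z up, the work surface at z = 0. Lengths are in m, angles in rad, forces in N, time in s.
With the tool pointing down it reaches from about 0.425 to 0.925 m from the base axis. Payload 6.8 kg.
Tool frame: the origin (TCP) lies between the finger pads; the fingertips stand 22 mm ahead of it and the grasp point (between the pads) lies 3 mm ahead of it (bot.tip_reach is the distance from the TCP to the fingertips, in m); z points along the fingers, x is the direction in which the jaws open and shut, and the axes are right-handed (so a half turn about z gives the same grasp; the last joint's range is limited). The gripper opens to 85 mm and grips with 20 to 120 N. Pads are 22 mm wide; open, the fingers measure 114 mm over their backs; the gripper's body (76 mm by 85 mm) begins 54 mm behind the grasp point. The pads swing forward as they close: fully open they stand 13 mm farther back than shut.
Start: joints at [-1.303, 0.477, 0.022, 1.555, -0.011, 1.109, -0.083], TCP at [0.248, 0.628, 0.253] pointing down, gripper open.
Joint ranges: [-2.96, 2.96], [-0.34, 2.1], [-1.41, 1.46], [0.24, 2.44], [-1.37, 4.51], [0.17, 1.92], [-2.96, 2.96]. Speed limits (rad/s): [2.39, 2.39, 3.14, 3.14, 3.14, 3.14, 3.14].

## Interface

Orientations are given as a unit quaternion [w, x, y, z].
In Python, from station import bot gives the robot as it stands.
- The arm moves only by the tool step_arm, never from a script. Its argument "targets" is a list of rows, each a list of 5 numbers: the shift along the tool's x, y, z in mm, then the turn about the tool's z in degrees, then the closure, from 0 (fully open) to 1 (shut). In form: [[dx, dy, dz, spin, jaw], ...]. A call has 1 to 20 rows; each row is the pose to reach, as a shift and turn from the pose commanded when the call began, along the tool's axes at that moment; what a row does not reach only later rows make up. A row lasts 1/12 s, in which the tool goes at most 41.7 mm and 7.16 degrees, less where a joint would pass 70% of its speed; a pose out of reach is approached as far as the arm can. A call with a gripper value outside its range is refused whole. The fingers move at their own pace and stop on an object; "newtons" is the grip in N (left out, the last holds). Time passes only in rows, so rows that repeat a pose let the fingers close. It gives the time, the measured TCP pose, the force and the opening at its end, in the units of the state.
- bot.get_obs(): the state, without advancing time (a new reading comes with each control period).
- bot.read_camera(name): name is "scene" or "top"; returns a dict with "frame" (480x640x3 uint8, red, green, blue), "z_map" (480x640 float32, m along the optical axis (not along the pixel's ray), 0 where there is no reading), "fov_y" (degrees; the focal length in pixels is half the picture's height over the tangent of half this angle, whatever the lens; pixels are square), "cx", "cy" (the principal point, pixels), "distortion" ([k1, k2, p1, p2, k3] as OpenCV has them; the pictures are not rectified), "R" (3x3) and "t" (3): a world point X has camera coordinates R X + t. Camera axes: x right, y down, z forward; pixel columns grow to the right and rows downward; lengths in m; the calibration is good to about 2 mm. A picture is of the moment at which its call begins.
- bot.hand_in(): hands the job in, once; it reports no verdict.
The state is a dict: "t": time; "q": joint angles; "joint_vel": joint speeds; "joint_torque": joint torques, N m; "eef_pos": TCP position; "tool_rot": TCP orientation; "contact_force": force on the tool from outside, world axes, zero at the start; "torque": the same for the moment, N m; "gripper_width": opening from 0.0 (shut) to 1.0 (fully open).
Only numpy, scipy, OpenCV 4.12 (cv2) and the standard library are available. Lean on these libraries where they do the work, as an engineer would, in place of code of your own. Each camera call takes 0.05 s, during which the arm holds its last target.

## Working session

There is one attempt and no reset: what is moved stays moved. The work goes in short steps, Python scripts to look and compute and a tool call to move; the robot and the scene stay as the last step left them, time stands still between calls to the robot, and variables do not carry over. Pictures are saved under pics/ and viewed, and the job is handed in when it is done.

Besides the shell and the picture viewer there is one more tool, called after "Request:" in YAML: its name, and indented under it one key for each argument. step_arm: Moves the arm, as the interface text tells. Its arguments: {"type":"object","properties":{"targets":{"type":"array"},"newtons":{"type":"number"}},"required":["targets"]}

```bash
ls; mkdir -p pics; cat > h.py <<'E'
import numpy as np, cv2
from station import bot
def cam(n):
    c=bot.read_camera(n); c['R']=np.array(c['R']);c['t']=np.array(c['t'])
    f=240/np.tan(np.radians(c['fov_y'])/2)
    c['K']=np.array([[f,0,c['cx']],[0,f,c['cy']],[0,0,1]]);c['d']=np.array(c['distortion'],float);return c
def cloud(c):
    u,v=np.meshgrid(np.arange(640),np.arange(480))
    p=cv2.undistortPoints(np.stack([u,v],-1).reshape(-1,1,2).astype(np.float64),c['K'],c['d']).reshape(480,640,2)
    z=c['z_map'].astype(float)
    P=np.dstack([p[...,0]*z,p[...,1]*z,z])
    W=(P-c['t'])@c['R']
    W[z==0]=np.nan
    return W
def save(c,n): cv2.imwrite('pics/'+n,c['frame'][...,::-1])
E
python3 - <<'E'
from h import *
o=bot.get_obs();print({k:np.round(v,3) for k,v in o.items()},bot.tip_reach)
for n in('scene','top'):
    c=cam(n);save(c,n+'0.png');np.savez('/tmp/'+n+'.npz',W=cloud(c),f=c['frame'])
    print(n,c['R'],c['t'],c['K'],c['d'])
E
```

```text
pics
{'t': np.float64(0.0), 'q': array([-1.303,  0.478,  0.022,  1.556, -0.011,  1.109, -0.083]), 'joint_vel': array([ 0.001,  0.002,  0.001, -0.001, -0.001,  0.001,  0.001]), 'joint_torque': array([ 0.0000e+00, -5.9645e+01,  1.6080e+00, -2.8120e+01,  1.3000e-02,
        9.0000e-03,  0.0000e+00]), 'eef_pos': array([0.248, 0.627, 0.252]), 'tool_rot': array([ 0.001,  0.827,  0.563, -0.001]), 'contact_force': array([ 0.313,  0.113, -1.158]), 'torque': array([-0.005, -0.037, -0.018]), 'gripper_width': np.float64(1.0)} 0.022
scene [[-0.25184117  0.96765835 -0.01460598]
 [ 0.53447228  0.12648718 -0.83566762]
 [-0.80679329 -0.218262   -0.54904124]] [ 0.12297569 -0.21762293  1.87226825] [[494.52310697   0.         316.01789949]
 [  0.         494.52310697 249.57795526]
 [  0.           0.           1.        ]] [-0.01889152  0.          0.          0.          0.        ]
top [[ 1.49772777e-02 -9.99887596e-01 -6.89966933e-04]
 [-9.78366792e-01 -1.45125153e-02 -2.06368135e-01]
 [ 2.06334925e-01  3.76587361e-03 -9.78474178e-01]] [-0.00330856  0.48851515  1.27146785] [[531.93392549   0.         317.97739764]
 [  0.         531.93392549 231.22551399]
 [  0.           0.           1.        ]] [-0.14202748  0.          0.          0.          0.        ]
```

View pics/top0.png

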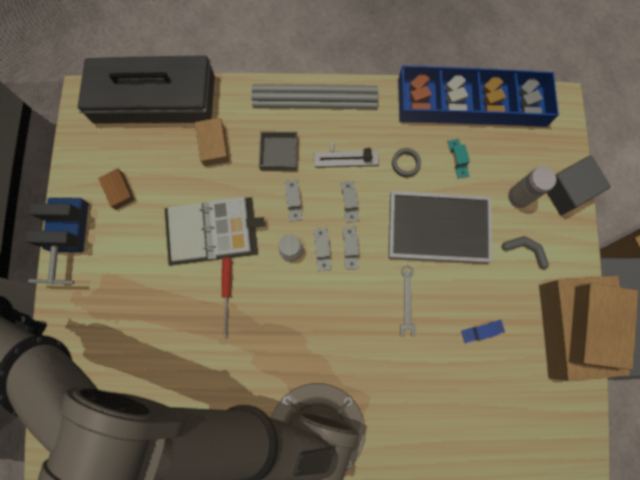

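View pics/scene0.png

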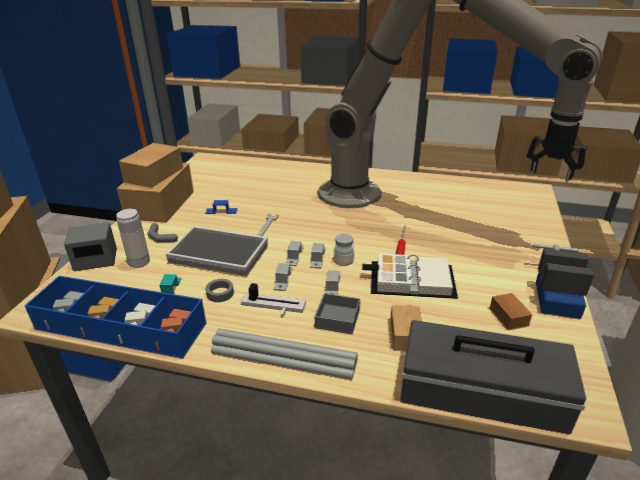

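Four grey saddles are visible in the top view, at (293,200), (350,200), (322,250) and (350,247). The look-alikes are turquoise at (458,158) and blue at (483,332). The jar is at (290,247); the spray can at (540,182) could be mistaken for it. I'll take a close crop and measure.

```bash
cat > m.py <<'E'
from h import *
d=np.load('/tmp/top.npz');W=d['W'];f=d['f']
crop=f[120:290,150:510][...,::-1]
cv2.imwrite('pics/crop0.png',cv2.resize(crop,None,fx=2.2,fy=2.2,interpolation=cv2.INTER_CUBIC))
def blob(u0,v0,u1,v1,zl,zh,nm):
    S=W[v0:v1,u0:u1]; m=(S[...,2]>zl)&(S[...,2]<zh)
    n,l,st,ce=cv2.connectedComponentsWithStats(m.astype(np.uint8))
    for i in range(1,n):
        if st[i,4]<25: continue
        p=S[l==i]; r=cv2.minAreaRect((p[:,:2]*1000).astype(np.float32))
        print(nm,'px',np.round(ce[i]+[u0,v0]),'n',st[i,4],'c',np.round(r[0],1),'sz',np.round(r[1],1),'a',round(r[2],1),'z',np.round(np.percentile(p[:,2],[5,50,95])*1000,1))
print('table',np.nanmedian(W[300:330,280:380,2]), np.nanmedian(W[130:140,190:195,2]))
blob(275,170,375,280,.004,.06,'saddle-all')
blob(275,170,375,280,.025,.06,'saddle-arch')
blob(275,225,305,265,.06,.1,'jar')
blob(375,180,510,275,.03,.05,'plate rim'); blob(375,180,510,275,.012,.031,'plate')
blob(255,125,302,175,.025,.05,'caddy')
blob(310,140,382,172,.006,.025,'track')
blob(310,140,382,172,.035,.07,'grip')
blob(155,190,275,270,.02,.06,'binder stack')
blob(155,190,275,270,.002,.02,'binder cover')
E
python3 m.py
```

```text
table 0.0015057182043293172 0.002373184273219687
saddle-all px [288. 171.] n 31 c [658.4  86.9] sz [ 7.8 50. ] a 1.4 z [ 4.4  7.1 13.6]
saddle-all px [293. 200.] n 527 c [579.5  70.7] sz [ 53.1 122.4] a 88.5 z [ 4.7 16.6 42.9]
saddle-all px [349. 201.] n 550 c [578.6 -77.2] sz [126.7  48. ] a 1.8 z [ 4.6 26.2 43.3]
saddle-all px [321. 249.] n 564 c [452.7  -4.9] sz [116.5  46.1] a 8.7 z [ 4.5 22.6 42.7]
saddle-all px [350. 248.] n 539 c [454.6 -76. ] sz [116.1  40.3] a 7.9 z [ 4.8 32.7 42.7]
saddle-all px [292. 255.] n 159 c [437.4  69.2] sz [59.3 65. ] a 25.7 z [ 5.  44.  57.3]
saddle-arch px [293. 197.] n 252 c [580.5  69.8] sz [53.2 32.1] a 7.0 z [33.  39.  44.1]
saddle-arch px [350. 199.] n 277 c [579.1 -75.4] sz [52.3 34.6] a 6.8 z [32.1 39.  44.1]
saddle-arch px [321. 247.] n 278 c [451.6  -5.2] sz [50.4 33.8] a 7.1 z [34.8 39.2 43.8]
saddle-arch px [350. 246.] n 279 c [456.1 -77.4] sz [50.5 33.9] a 3.6 z [33.5 39.  43.9]
saddle-arch px [292. 255.] n 115 c [436.4  69.4] sz [36.9 57.7] a 20.7 z [28.  50.3 57.8]
jar px [289. 245.] n 368 c [446.7  73.3] sz [51.4 48.6] a 2.7 z [74.
[... 1236 characters left out ...]

binder cover px [256. 203.] n 397 c [567.8 165.9] sz [78.5 92.9] a 0.8 z [2.2 4.6 9.9]
binder cover px [187. 198.] n 35 c [581.  349.5] sz [18.7 33.1] a 81.3 z [2.4 3.8 7.4]
binder cover px [206. 217.] n 106 c [527.5 292.8] sz [48.2 18.8] a 8.4 z [10.9 16.3 19.3]
binder cover px [271. 215.] n 45 c [538.4 129.2] sz [35.2 21. ] a 1.7 z [2.1 3.6 5.9]
binder cover px [270. 230.] n 50 c [500.4 129.7] sz [26.9 28.6] a 13.6 z [2.3 3.8 7.8]
binder cover px [208. 237.] n 106 c [477.6 285.6] sz [47.4 18.4] a 7.7 z [12.2 16.6 19.7]
binder cover px [160. 242.] n 35 c [461.3 417.4] sz [21.5 37.1] a 89.4 z [2.2 3.8 8. ]
binder cover px [272. 256.] n 29 c [431.9 120.7] sz [25.4 10.4] a 1.5 z [2.1 3.8 6.9]
```

View pics/crop0.png

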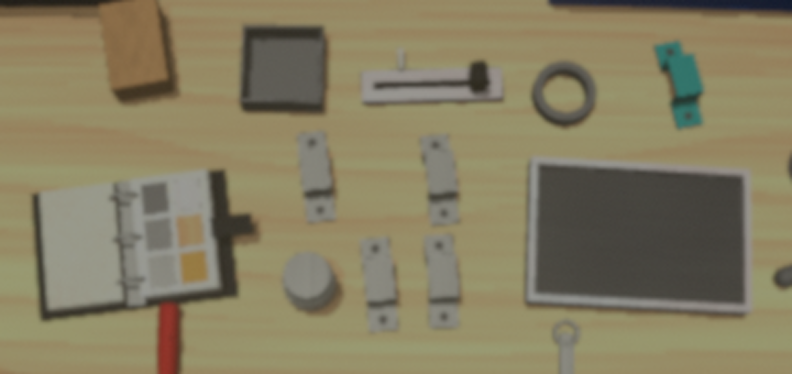

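```bash
cat >> h.py <<'E'
def ray(c,uv,z):
    p=cv2.undistortPoints(np.array(uv,float).reshape(-1,1,2),c['K'],c['d']).reshape(-1,2)
    D=np.c_[p,np.ones(len(p))]@c['R']; o=-c['R'].T@c['t']
    s=(z-o[2])/D[:,2]
    return o+D*s[:,None]
def top(c,W,box,zl,zh,z,minn=40,pr=True):
    u0,v0,u1,v1=box;S=W[v0:v1,u0:u1];m=((S[...,2]>zl)&(S[...,2]<zh)).astype(np.uint8)
    n,l,st,ce=cv2.connectedComponentsWithStats(m);out=[]
    for i in range(1,n):
        if st[i,4]<minn: continue
        v,u=np.nonzero(l==i); X=ray(c,np.c_[u+u0,v+v0],z)[:,:2]*1000
        C=np.cov(X.T);w,V=np.linalg.eigh(C);a=np.degrees(np.arctan2(V[1,1],V[0,1]));a=(a+90)%180-90
        r=cv2.minAreaRect(X.astype(np.float32))
        out.append((X.mean(0),a))
        if pr: print('px',np.round(ce[i]+[u0,v0]),'n',st[i,4],'mean',np.round(X.mean(0),1),'len',np.round(np.sqrt(12*w[::-1]),1),'a %.1f'%a,'rect',np.round(r[0],1),np.round(r[1],1),round(r[2],1))
    return out
E
python3 - <<'E'
from h import *
c=cam('top');W=cloud(c)
print('arches');top(c,W,(275,170,375,280),.030,.047,.038)
print('jar');top(c,W,(275,225,305,265),.07,.1,.08)
print('plate in');top(c,W,(375,180,510,275),.012,.031,.025,500);print('rim');top(c,W,(375,180,510,275),.032,.05,.037,300)
print('caddy');top(c,W,(255,125,302,175),.025,.05,.038)
print('track');top(c,W,(310,150,382,172),.008,.025,.014)
print('grip');top(c,W,(310,140,382,172),.042,.07,.0545)
print('tab');top(c,W,(256,205,275,240),.02,.05,.036,10)
print('stack');top(c,W,(155,190,250,270),.025,.06,.035,500)
f=c['frame']
for n,(a,b,x,y) in dict(tr=(310,140,382,172),bi=(155,190,275,270)).items():
    cv2.imwrite(f'pics/{n}.png',cv2.resize(f[b:y,a:x][...,::-1],None,fx=6,fy=6,interpolation=cv2.INTER_CUBIC))
E
```

```text
arches
px [293. 197.] n 244 mean [580.1  69.7] len [52.3 32. ] a 7.9 rect [579.9  70. ] [51.7 31.9] 6.3
px [350. 198.] n 268 mean [578.2 -75.2] len [52.7 34.8] a 6.3 rect [578.4 -75.3] [52.  34.4] 6.7
px [321. 247.] n 274 mean [451.4  -5.2] len [51.8 34.1] a 7.4 rect [451.2  -5.2] [51.8 33.7] 7.2
px [350. 245.] n 272 mean [456.1 -77.3] len [51.  34.1] a 6.3 rect [455.9 -77.6] [51.  34.2] 4.6
jar
px [289. 245.] n 364 mean [446.6  73.2] len [47.4 43.9] a 11.9 rect [446.2  73.4] [51.6 48.5] 0.9
plate in
px [440. 227.] n 5174 mean [ 511.  -307.8] len [244.9 153.7] a 88.5 rect [ 512.  -309.2] [244.7 157.1] 87.1
rim
px [442. 226.] n 1185 mean [ 509.8 -310.6] len [340.5 240.4] a 89.4 rect [ 509.2 -307.5] [263.5 172.8] 87.9
caddy
px [278. 149.] n 376 mean [709.2 111.2] len [143.8 122.6] a -0.1 rect [707.9 111.5] [102.7  99.3] 0.6
track
px [343. 159.] n 883 mean [693.3 -60.3] len [165.9  43.3] a -88.6 rect [694.9 -66.7] [ 46.8 169.3] 1.9
grip
px [367. 153.] n 92 mean [ 694.5 -118.6] len [30.3 21. ] a 0.8 rect [ 693.8 -118.9] [20.6 30.3] 89.7
tab
px [260. 222.] n 90 mean [513.9 150.6] len [25.7 23.4] a -8.0 rect [514.2 150.8] [24.8 23.4] 8.1
stack
px [209. 229.] n 3948 mean [494.3 281.1] len [211.5 142.2] a -82.1 rect [494.8 280.3] [144.1 207.1] 8.0
```

```bash
cd pics; python3 -c "
import cv2,numpy as np
a=cv2.imread('tr.png');b=cv2.imread('bi.png');o=np.zeros((600,720,3),np.uint8)
cv2.imwrite('trbi.png',np.vstack([cv2.resize(a,(650,289)),cv2.copyMakeBorder(b[:480][:, :650],0,0,0,0,0)][0:1]))
print(a.shape,b.shape)"
```

```text
(192, 432, 3) (480, 720, 3)
```

View pics/tr.png

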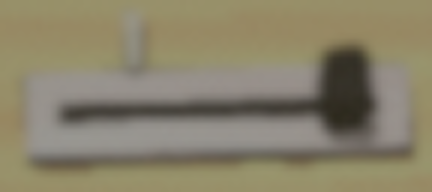

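View pics/bi.png

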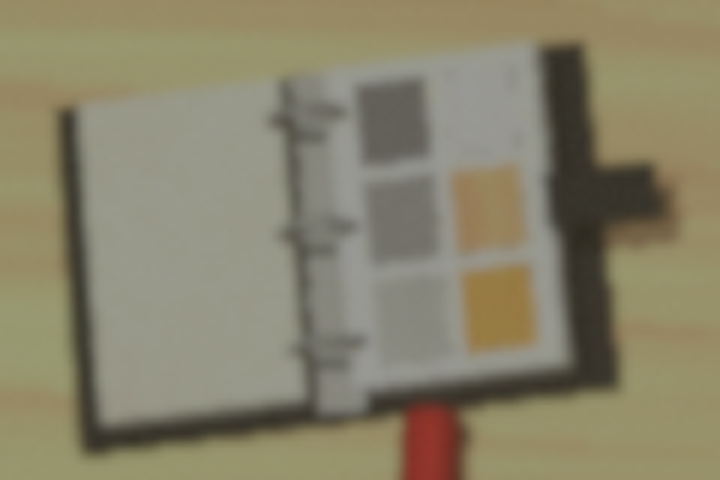

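```bash
cat >> h.py <<'E'
from scipy.spatial.transform import Rotation as Ro
def pose():
    o=bot.get_obs();q=o['tool_rot'];R=Ro.from_quat([q[1],q[2],q[3],q[0]]).as_matrix()
    return o,np.array(o['eef_pos'])*1000,R
def go(*tg):
    o,p,R=pose();th=np.degrees(np.arctan2(R[1,0],R[0,0]))
    print('t %.2f'%o['t'],'pos',p.round(1),'yaw %.1f'%th,'tilt %.2f'%np.degrees(np.arccos(-R[2,2])),'w %.3f'%o['gripper_width'],'F',np.round(o['contact_force'],1))
    th0=np.radians(th);x=np.array([np.cos(th0),np.sin(th0),0]);y=np.array([np.sin(th0),-np.cos(th0),0])
    for X,Y,Z,yaw in tg:
        D=np.array([X,Y,Z])-p; s=((th-yaw+90)%180)-90
        print('->',[X,Y,Z,yaw],' d:',np.round([D@x,D@y,-D[2],s],1))
E
python3 - <<'E'
from h import *
c=cam('top');print(ray(c,[[155+318/6,190+235/6],[155+304/6,190+110/6],[155+335/6,190+350/6]],.045)*1000)
go((512,154,120,8),(512,154,37.5,8))
E
```

```text
[[490.95493324 280.68121274  45.        ]
 [544.90731201 289.88529796  45.        ]
 [442.1664547  270.72938987  45.        ]]
t 0.20 pos [247.6 627.6 252.7] yaw 68.5 tilt 0.06 w 0.998 F [ 0.4  0.  -0.4]
-> [512, 154, 120, 8]  d: [-343.5  419.7  132.7   60.5]
-> [512, 154, 37.5, 8]  d: [-343.5  419.7  215.2   60.5]
```

Request:
step_arm:
  targets:
    - [-343.5,419.7,30,60.5,0.4]
    - [-343.5,419.7,30,60.5,0.4]
    - [-343.5,419.7,30,60.5,0.4]
    - [-343.5,419.7,30,60.5,0.4]
    - [-343.5,419.7,30,60.5,0.4]
    - [-343.5,419.7,30,60.5,0.4]
    - [-343.5,419.7,30,60.5,0.4]
    - [-343.5,419.7,30,60.5,0.4]
    - [-343.5,419.7,30,60.5,0.4]
    - [-343.5,419.7,30,60.5,0.4]
    - [-343.5,419.7,30,60.5,0.4]
    - [-343.5,419.7,30,60.5,0.4]
    - [-343.5,419.7,30,60.5,0.4]
    - [-343.5,419.7,30,60.5,0.4]
    - [-343.5,419.7,130,60.5,0.4]
    - [-343.5,419.7,130,60.5,0.4]
    - [-343.5,419.7,130,60.5,0.4]
    - [-343.5,419.7,130,60.5,0.4]
    - [-343.5,419.7,130,60.5,0.4]
    - [-343.5,419.7,130,60.5,0.4]

```text
t: 1.87
eef_pos: [0.5131, 0.1547, 0.1246]
tool_rot: [-0.0, 0.998, 0.069, 0.001]
contact_force: [-0.5, -0.2, 0.1]
gripper_width: 0.601
```

```bash
python3 - <<'E'
from h import *
go((512,154,37.5,8))
c=cam('top');s=cam('scene')
a=cv2.resize(c['frame'][170:290,170:330],None,fx=3.3,fy=3.3,interpolation=cv2.INTER_CUBIC)
b=cv2.resize(s['frame'][190:330,280:470],None,fx=3,fy=3,interpolation=cv2.INTER_CUBIC)
cv2.imwrite('pics/a1.png',a[...,::-1]);cv2.imwrite('pics/b1.png',b[...,::-1])
E
```

```text
t 1.87 pos [513.1 154.7 124.6] yaw 8.0 tilt 0.12 w 0.601 F [-0.5 -0.2  0.1]
-> [512, 154, 37.5, 8]  d: [-1.2  0.6 87.1 -0. ]
```

View pics/a1.png

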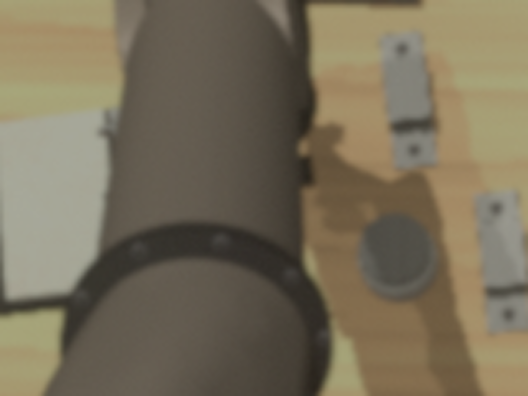

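View pics/b1.png

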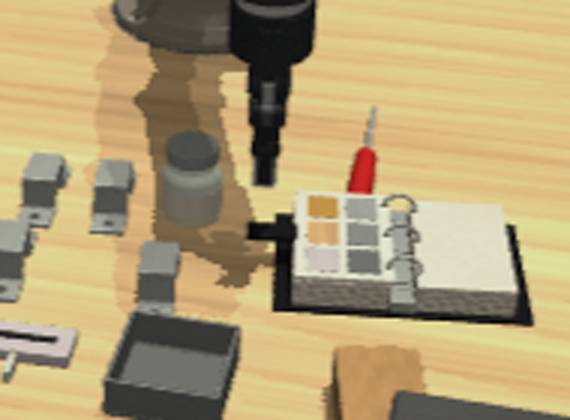

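Request:
step_arm:
  targets:
    - [-1,0.5,30,0,0.4]
    - [-1,0.5,60,0,0.4]
    - [-1,0.5,87,0,0.4]
    - [-1,0.5,87,0,0.4]
    - [-1,0.5,87,0,0.4]
    - [-1,0.5,87,0,1]
    - [-1,0.5,87,0,1]
    - [-1,0.5,87,0,1]
    - [-1,0.5,87,0,1]
    - [-1,0.5,87,0,1]
    - [-1,0.5,87,0,1]
    - [-1,0.5,87,0,1]
  newtons: 25

```text
t: 2.97
eef_pos: [0.513, 0.1543, 0.0383]
tool_rot: [-0.001, 0.998, 0.069, 0.002]
contact_force: [-0.9, -1.0, 9.1]
gripper_width: 0.275
```

```bash
python3 - <<'E'
from h import *
o,p,R=pose();print(p,o['gripper_width'],o['contact_force'])
th=np.arctan2(R[1,0],R[0,0]);x=np.array([np.cos(th),np.sin(th),0]);y=np.array([np.sin(th),-np.cos(th),0])
# arc relative, radius 127 in plane perp to x; TCP starts at (-r, z0); tool +y = -binder y
r=127
for a in np.linspace(0,180,19): 
    print(round(a),np.round([0,-r*(1-np.cos(np.radians(a))),-r*np.sin(np.radians(a))],1))
s=cam('scene');b=cv2.resize(s['frame'][190:330,280:470],None,fx=3,fy=3,interpolation=cv2.INTER_CUBIC)
cv2.imwrite('pics/b2.png',b[...,::-1])
E
```

```text
[512.95960042 154.28339456  38.33105541] 0.27527635363854636 [-0.88184267 -1.00097875  9.14217935]
0 [ 0. -0. -0.]
10 [  0.   -1.9 -22.1]
20 [  0.   -7.7 -43.4]
30 [  0.  -17.  -63.5]
40 [  0.  -29.7 -81.6]
50 [  0.  -45.4 -97.3]
60 [   0.   -63.5 -110. ]
70 [   0.   -83.6 -119.3]
80 [   0.  -104.9 -125.1]
90 [   0. -127. -127.]
100 [   0.  -149.1 -125.1]
110 [   0.  -170.4 -119.3]
120 [   0.  -190.5 -110. ]
130 [   0.  -208.6  -97.3]
140 [   0.  -224.3  -81.6]
150 [   0.  -237.   -63.5]
160 [   0.  -246.3  -43.4]
170 [   0.  -252.1  -22.1]
180 [   0. -254.   -0.]
```

View pics/b2.png

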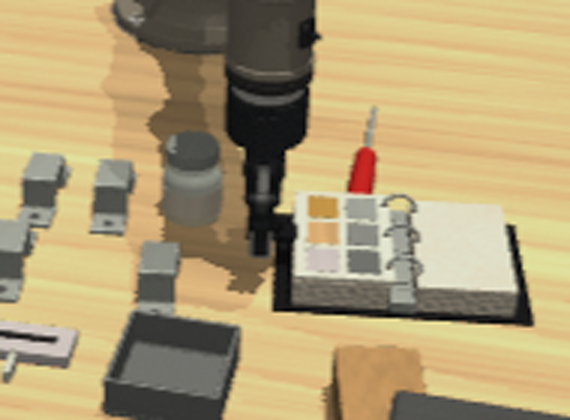

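Request:
step_arm:
  targets:
    - [0,-0.5,-11,0,1]
    - [0,-2,-22,0,1]
    - [0,-4,-33,0,1]
    - [0,-8,-43.5,0,1]
    - [0,-12,-54,0,1]
    - [0,-17,-63.5,0,1]
    - [0,-23,-73,0,1]
    - [0,-30,-81.5,0,1]
    - [0,-37,-90,0,1]
    - [0,-45.5,-97.5,0,1]
    - [0,-54,-104,0,1]
    - [0,-63.5,-110,0,1]
    - [0,-73.5,-115,0,1]
    - [0,-83.5,-119.5,0,1]
    - [0,-94,-122.5,0,1]
    - [0,-105,-125,0,1]
    - [0,-116,-126.5,0,1]
    - [0,-127,-127,0,1]
    - [0,-138,-126.5,0,1]
    - [0,-149,-125,0,1]

```text
t: 4.68
eef_pos: [0.4918, 0.3009, 0.1642]
tool_rot: [-0.0, 0.998, 0.069, 0.001]
contact_force: [1.7, -3.6, 9.1]
gripper_width: 0.273
```

```bash
python3 - <<'E'
from h import *
go()
s=cam('scene');b=cv2.resize(s['frame'][130:330,280:470],None,fx=3,fy=3,interpolation=cv2.INTER_CUBIC)
cv2.imwrite('pics/b3.png',b[...,::-1])
E
```

```text
t 4.68 pos [491.8 300.9 164.2] yaw 7.9 tilt 0.16 w 0.273 F [ 1.7 -3.6  9.1]
```

View pics/b3.png

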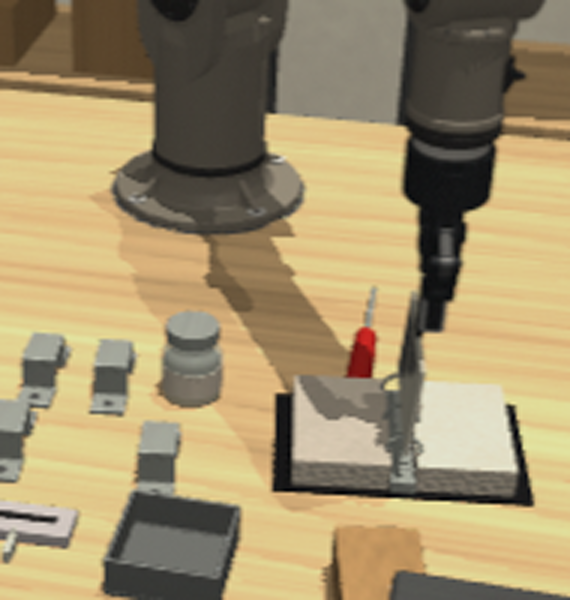

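Request:
step_arm:
  targets:
    - [0,-11,2.5,0,1]
    - [0,-21.5,5.5,0,1]
    - [0,-31.5,10,0,1]
    - [0,-41.5,15,0,1]
    - [0,-51,21,0,1]
    - [0,-59.5,27.5,0,1]
    - [0,-68,35,0,1]
    - [0,-75,43.5,0,1]
    - [0,-82,52,0,1]
    - [0,-88,61.5,0,1]
    - [0,-93,71,0,1]
    - [0,-97,81.5,0,1]
    - [0,-101,92,0,1]
    - [0,-103,103,0,1]
    - [0,-104.5,114,0,1]
    - [0,-105,123,0,1]
    - [0,-105,124,0,1]
    - [0,-105,124,0,0.5]
    - [0,-105,124,0,0.5]
    - [0,-105,124,0,0.4]

```text
t: 6.4
eef_pos: [0.4755, 0.4043, 0.0375]
tool_rot: [0.001, 0.998, 0.069, -0.001]
contact_force: [0.2, 0.6, -0.2]
gripper_width: 0.596
```

Request:
step_arm:
  targets:
    - [0,-10,0,0,0.4]
    - [0,-20,0,0,0.4]
    - [0,-20,-40,0,0.4]
    - [0,-20,-80,0,0.4]
    - [0,-20,-120,0,0.4]

```text
t: 6.82
eef_pos: [0.472, 0.426, 0.1581]
tool_rot: [0.001, 0.998, 0.07, -0.001]
contact_force: [0.0, -0.7, 0.1]
gripper_width: 0.603
```

```bash
python3 - <<'E'
from h import *
go()
s=cam('scene');b=cv2.resize(s['frame'][130:330,240:490],None,fx=3,fy=3,interpolation=cv2.INTER_CUBIC)
cv2.imwrite('pics/b4.png',b[...,::-1])
E
```

```text
t 6.82 pos [472.  426.  158.1] yaw 8.0 tilt 0.12 w 0.603 F [ 0.  -0.7  0.1]
```

View pics/b4.png

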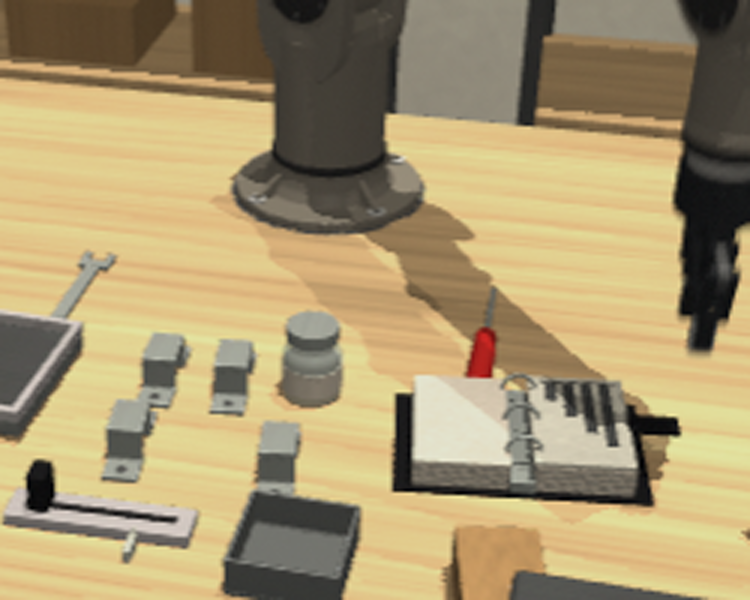

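The leaf now lies on the +y stack with its bar chart up (bars at (590,405) in the crop). Next, the saddles.

```bash
python3 - <<'E'
from h import *
c=cam('top');W=cloud(c);top(c,W,(275,170,375,280),.030,.047,.038)
go((580,69.7,110,7.3),(580,69.7,30,7.3))
E
```

```text
px [293. 197.] n 246 mean [580.   69.8] len [52.5 32.1] a 7.7 rect [579.8  69.7] [51.9 32.1] 7.1
px [350. 198.] n 267 mean [578.5 -75.1] len [52.3 34.9] a 7.5 rect [578.7 -75.1] [51.4 34.5] 7.2
px [321. 247.] n 272 mean [451.6  -5.2] len [51.4 34.2] a 7.6 rect [451.8  -5.2] [50.7 33.7] 7.2
px [350. 245.] n 271 mean [456.2 -77.4] len [50.4 34.1] a 6.8 rect [456.1 -76.7] [48.3 35. ] 0.8
t 6.92 pos [476.2 428.9 164.5] yaw 8.0 tilt 0.70 w 0.602 F [-0.   0.3  0.4]
-> [580, 69.7, 110, 7.3]  d: [ 52.8 370.1  54.5   0.7]
-> [580, 69.7, 30, 7.3]  d: [ 52.8 370.1 134.5   0.7]
```

Request:
step_arm:
  targets:
    - [0,40,0,0,0]
    - [5,80,0,0,0]
    - [12,120,0,0.7,0]
    - [20,160,0,0.7,0]
    - [27,200,0,0.7,0]
    - [34,240,0,0.7,0]
    - [42,280,0,0.7,0]
    - [50,320,10,0.7,0]
    - [56,350,30,0.7,0]
    - [56,366,47,0.7,0]
    - [56,366,47,0.7,0]
    - [56,366,47,0.7,0]

```text
t: 7.92
eef_pos: [0.5789, 0.07, 0.1093]
tool_rot: [0.0, 0.998, 0.062, -0.001]
contact_force: [-1.0, 0.6, -0.4]
gripper_width: 0.999
```

```bash
python3 - <<'E'
from h import *
go((580,69.7,110,7.3),(580,69.7,30,7.3))
E
```

```text
t 7.92 pos [578.9  70.  109.3] yaw 7.2 tilt 0.13 w 0.999 F [-1.   0.6 -0.4]
-> [580, 69.7, 110, 7.3]  d: [ 1.1  0.4 -0.7 -0.1]
-> [580, 69.7, 30, 7.3]  d: [ 1.1  0.4 79.3 -0.1]
```

Request:
step_arm:
  targets:
    - [1,0.4,30,0,0]
    - [1,0.4,60,0,0]
    - [1,0.4,79,0,0]
    - [1,0.4,79,0,0]
    - [1,0.4,79,0,0]
    - [1,0.4,79,0,1]
    - [1,0.4,79,0,1]
    - [1,0.4,79,0,1]
    - [1,0.4,79,0,1]
    - [1,0.4,79,0,1]
    - [1,0.4,79,0,1]
    - [1,0.4,70,0,1]
    - [1,0.4,50,0,1]
    - [1,0.4,20,0,1]
    - [1,0.4,-10,0,1]
    - [1,0.4,-30,0,1]
    - [1,0.4,-30,0,1]
    - [1,0.4,-30,0,1]
  newtons: 45

```text
t: 9.42
eef_pos: [0.5811, 0.0702, 0.1421]
tool_rot: [-0.0, 0.998, 0.063, 0.002]
contact_force: [-0.9, 1.0, -2.3]
gripper_width: 0.578
```

```bash
python3 - <<'E'
from h import *
go((512.8,-233,140,-1.8),(512.8,-233,57,-1.8))
E
```

```text
t 9.42 pos [581.1  70.2 142.1] yaw 7.3 tilt 0.18 w 0.578 F [-0.9  1.  -2.3]
-> [512.8, -233, 140, -1.8]  d: [-106.   292.2    2.1    9.1]
-> [512.8, -233, 57, -1.8]  d: [-106.   292.2   85.1    9.1]
```

Request:
step_arm:
  targets:
    - [-13,36,0,2,1]
    - [-26,73,0,4,1]
    - [-39,110,0,6,1]
    - [-53,146,0,9,1]
    - [-66,183,0,9,1]
    - [-80,220,0,9,1]
    - [-93,256,0,9,1]
    - [-106,280,0,9,1]
    - [-106,292,0,9,1]
    - [-106,292,20,9,1]
    - [-106,292,45,9,1]
    - [-106,292,60,9,1]
    - [-106,292,65,9,1]
    - [-106,292,65,9,1]

```text
t: 10.58
eef_pos: [0.5108, -0.232, 0.0733]
tool_rot: [-0.001, 1.0, -0.015, -0.002]
contact_force: [-0.5, 0.4, -2.0]
gripper_width: 0.577
```

```bash
python3 - <<'E'
from h import *
go((512.8,-233,56,-1.8))
c=cam('top');s=cam('scene')
cv2.imwrite('pics/b5.png',cv2.resize(s['frame'][180:340,120:340],None,fx=3,fy=3,interpolation=cv2.INTER_CUBIC)[...,::-1])
W=cloud(c);top(c,W,(275,170,375,280),.030,.047,.038)
E
```

```text
t 10.58 pos [ 510.8 -232.    73.3] yaw -1.7 tilt 0.26 w 0.577 F [-0.5  0.4 -2. ]
-> [512.8, -233, 56, -1.8]  d: [ 2.   1.  17.3  0.1]
px [350. 198.] n 268 mean [578.5 -75.1] len [52.7 34.9] a 7.0 rect [578.4 -75.2] [52.  34.5] 7.2
```

View pics/b5.png

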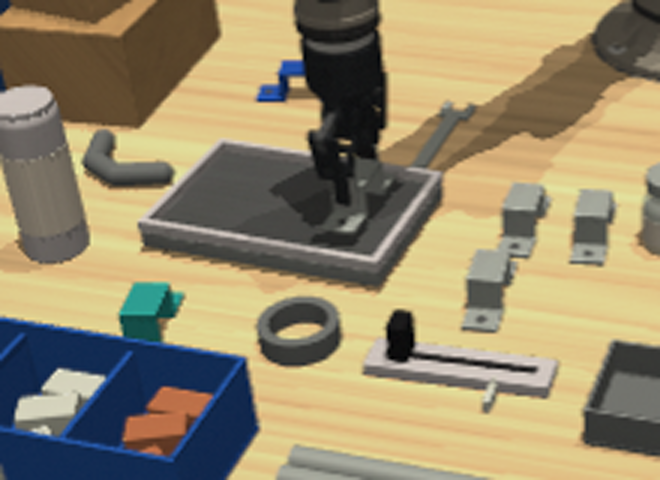

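Request:
step_arm:
  targets:
    - [2,1,8,0,1]
    - [2,1,15,0,1]
    - [2,1,18,0,1]
    - [2,1,18,0,1]
    - [2,1,18,0,0.1]
    - [2,1,18,0,0.1]
    - [2,1,18,0,0.1]
    - [2,1,18,0,0.1]
    - [2,1,0,0,0]
    - [2,1,-30,0,0]
    - [2,1,-65,0,0]
    - [2,1,-65,0,0]
    - [2,1,-65,0,0]

```text
t: 11.77
eef_pos: [0.5155, -0.2346, 0.1422]
tool_rot: [0.0, 1.0, -0.015, 0.002]
contact_force: [-0.7, -0.5, -0.6]
gripper_width: 1.002
```

```bash
python3 - <<'E'
from h import *
c=cam('top');s=cam('scene')
cv2.imwrite('pics/b6.png',cv2.resize(s['frame'][180:340,120:340],None,fx=3,fy=3,interpolation=cv2.INTER_CUBIC)[...,::-1])
W=cloud(c);top(c,W,(275,170,375,280),.030,.047,.038);print();top(c,W,(375,180,510,275),.05,.07,.063)
go((578.5,-75,110,7.2),(578.5,-75,30,7.2))
E
```

```text
px [350. 198.] n 272 mean [578.1 -75.2] len [53.4 34.9] a 7.0 rect [577.9 -75.2] [53.1 34.5] 7.2
px [322. 247.] n 264 mean [452.4  -5.4] len [50.3 33.5] a 11.8 rect [451.8  -5.2] [50.6 33.7] 7.2
px [350. 244.] n 223 mean [459.9 -75.6] len [45.2 32.3] a -11.5 rect [457.1 -77.6] [48.8 34.1] 5.0

t 11.87 pos [ 513.8 -233.6  139.8] yaw -1.7 tilt 0.04 w 1.000 F [-0.1 -0.3 -0.2]
-> [578.5, -75, 110, 7.2]  d: [  59.9 -160.5   29.8   -8.9]
-> [578.5, -75, 30, 7.2]  d: [  59.9 -160.5  109.8   -8.9]
```

View pics/b6.png

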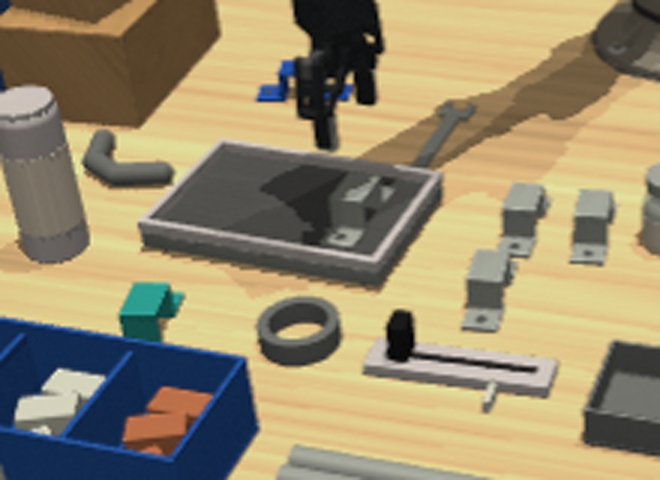

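Request:
step_arm:
  targets:
    - [12,-32,0,-3,0]
    - [24,-64,0,-6,0]
    - [36,-96,0,-9,0]
    - [48,-128,10,-9,0]
    - [60,-155,30,-9,0]
    - [60,-160.5,50,-9,0]
    - [60,-160.5,75,-9,0]
    - [60,-160.5,95,-9,0]
    - [60,-160.5,110,-9,0]
    - [60,-160.5,110,-9,0]
    - [60,-160.5,110,-9,0]
    - [60,-160.5,110,-9,1]
    - [60,-160.5,110,-9,1]
    - [60,-160.5,110,-9,1]
    - [60,-160.5,110,-9,1]
    - [60,-160.5,110,-9,1]
    - [60,-160.5,110,-9,1]
    - [60,-160.5,95,-9,1]
    - [60,-160.5,65,-9,1]
    - [60,-160.5,30,-9,1]

```text
t: 13.53
eef_pos: [0.5771, -0.0751, 0.1095]
tool_rot: [-0.0, 0.998, 0.063, -0.002]
contact_force: [0.6, 0.0, -1.8]
gripper_width: 0.575
```

```bash
python3 - <<'E'
from h import *
go((511.3,-283,140,-1.8),(511.3,-283,56,-1.8))
E
```

```text
t 13.53 pos [577.1 -75.1 109.5] yaw 7.3 tilt 0.27 w 0.575 F [ 0.6  0.  -1.8]
-> [511.3, -283, 140, -1.8]  d: [-91.6 197.9 -30.5   9.1]
-> [511.3, -283, 56, -1.8]  d: [-91.6 197.9  53.5   9.1]
```

Request:
step_arm:
  targets:
    - [0,0,-20,0,1]
    - [-15,33,-30,2,1]
    - [-31,66,-30,4,1]
    - [-46,100,-30,6,1]
    - [-62,133,-30,9,1]
    - [-77,166,-30,9,1]
    - [-93,190,-30,9,1]
    - [-93,198,-30,9,1]
    - [-93,198,-10,9,1]
    - [-93,198,20,9,1]
    - [-93,198,40,9,1]
    - [-93,198,50,9,1]
    - [-93,198,54,9,1]
    - [-93,198,54,9,1]
    - [-93,198,54,9,0.1]
    - [-93,198,54,9,0.1]
    - [-93,198,54,9,0.1]
    - [-93,198,40,9,0]
    - [-93,198,5,9,0]
    - [-93,198,-30,9,0]

```text
t: 15.2
eef_pos: [0.5109, -0.2832, 0.1404]
tool_rot: [-0.0, 1.0, -0.015, -0.001]
contact_force: [1.2, -0.3, 0.3]
gripper_width: 0.996
```

Request:
step_arm:
  targets:
    - [0,0,0,0,0]
    - [0,0,0,0,0]

```text
t: 15.37
eef_pos: [0.5134, -0.2843, 0.1427]
tool_rot: [0.001, 1.0, -0.015, 0.003]
contact_force: [0.4, -0.4, -0.1]
gripper_width: 0.997
```

```bash
python3 - <<'E'
from h import *
c=cam('top');s=cam('scene')
cv2.imwrite('pics/b7.png',cv2.resize(s['frame'][180:340,120:340],None,fx=3,fy=3,interpolation=cv2.INTER_CUBIC)[...,::-1])
W=cloud(c);top(c,W,(275,170,375,280),.030,.047,.038);print();top(c,W,(375,180,510,275),.05,.07,.063)
go((456,-77.3,110,6.5),(456,-77.3,30,6.5))
E
```

```text
px [357. 237.] n 272 mean [479.1 -94.9] len [51.1 34.1] a 5.9 rect [478.9 -95. ] [51.3 34.2] 4.5
px [320. 243.] n 141 mean [462.5  -1.2] len [38.4 25.2] a -39.7 rect [458.4  -4.2] [37.2 33.2] 6.5

px [410. 214.] n 41 mean [ 533.1 -224.8] len [20.3 15.1] a -47.1 rect [ 534.4 -223.9] [15.3 23.5] 50.3
t 15.47 pos [ 511.7 -283.1  140. ] yaw -1.7 tilt 0.02 w 1.001 F [ 0.3 -0.3 -0.7]
-> [456, -77.3, 110, 6.5]  d: [ -61.8 -204.1   30.    -8.2]
-> [456, -77.3, 30, 6.5]  d: [ -61.8 -204.1  110.    -8.2]
```

View pics/b7.png

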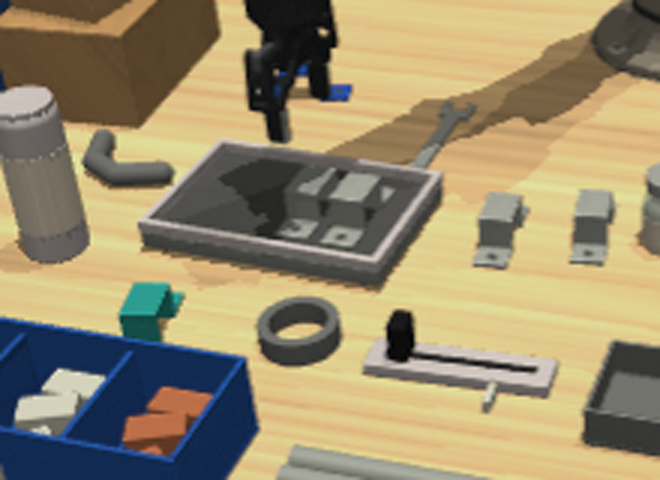

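One saddle was knocked to (479,-95). I'll take it from its new place.

```bash
python3 - <<'E'
from h import *
c=cam('top');W=cloud(c);top(c,W,(325,170,380,280),.030,.047,.038)
go((479,-95,110,6.5),(479,-95,30,6.5))
E
```

```text
px [357. 237.] n 272 mean [479.2 -94.8] len [51.5 34.2] a 5.9 rect [478.9 -95. ] [51.5 34.3] 4.8
t 15.52 pos [ 511.3 -283.   139.4] yaw -1.7 tilt 0.09 w 0.998 F [ 0.2 -0.3  0.3]
-> [479, -95, 110, 6.5]  d: [ -37.9 -187.    29.4   -8.2]
-> [479, -95, 30, 6.5]  d: [ -37.9 -187.   109.4   -8.2]
```

Request:
step_arm:
  targets:
    - [-8,-38,0,-3,0]
    - [-15,-76,0,-6,0]
    - [-23,-114,0,-7,0]
    - [-31,-152,10,-7,0]
    - [-38,-180,30,-7,0]
    - [-38,-187,50,-7,0]
    - [-38,-187,75,-7,0]
    - [-38,-187,95,-7,0]
    - [-38,-187,109.5,-7,0]
    - [-38,-187,109.5,-7,0]
    - [-38,-187,109.5,-7,0]
    - [-38,-187,109.5,-7,1]
    - [-38,-187,109.5,-7,1]
    - [-38,-187,109.5,-7,1]
    - [-38,-187,109.5,-7,1]
    - [-38,-187,109.5,-7,1]
    - [-38,-187,109.5,-7,1]
    - [-38,-187,90,-7,1]
    - [-38,-187,55,-7,1]
    - [-38,-187,20,-7,1]

```text
t: 17.18
eef_pos: [0.4782, -0.0955, 0.1207]
tool_rot: [0.0, 0.999, 0.046, -0.002]
contact_force: [1.0, 0.1, -1.0]
gripper_width: 0.574
```

Request:
step_arm:
  targets:
    - [0,0,-20,0,1]
    - [0,0,-20,0,1]
    - [0,0,-20,0,1]

```text
t: 17.43
eef_pos: [0.48, -0.0952, 0.1412]
tool_rot: [-0.0, 0.999, 0.046, 0.001]
contact_force: [-0.6, -0.5, -1.5]
gripper_width: 0.576
```

```bash
python3 - <<'E'
from h import *
go((509.7,-333,140,-1.8),(509.7,-333,56,-1.8))
E
```

```text
t 17.43 pos [480.  -95.2 141.2] yaw 5.3 tilt 0.17 w 0.576 F [-0.6 -0.5 -1.5]
-> [509.7, -333, 140, -1.8]  d: [  7.6 239.5   1.2   7.1]
-> [509.7, -333, 56, -1.8]  d: [  7.6 239.5  85.2   7.1]
```

Request:
step_arm:
  targets:
    - [1,36,0,2,1]
    - [2,72,0,4,1]
    - [4,108,0,6,1]
    - [6,144,0,7,1]
    - [8,180,0,7,1]
    - [8.5,216,0,7,1]
    - [8.5,236,0,7,1]
    - [8.5,239.5,0,7,1]
    - [8.5,239.5,20,7,1]
    - [8.5,239.5,50,7,1]
    - [8.5,239.5,70,7,1]
    - [8.5,239.5,80,7,1]
    - [8.5,239.5,84,7,1]
    - [8.5,239.5,84,7,1]
    - [8.5,239.5,84,7,0.1]
    - [8.5,239.5,84,7,0.1]
    - [8.5,239.5,84,7,0.1]
    - [8.5,239.5,70,7,0]
    - [8.5,239.5,35,7,0]
    - [8.5,239.5,0,7,0]

```text
t: 19.1
eef_pos: [0.509, -0.3327, 0.1409]
tool_rot: [-0.001, 1.0, -0.015, -0.001]
contact_force: [2.0, -0.7, 0.4]
gripper_width: 1.001
```

Request:
step_arm:
  targets:
    - [0,0,0,0,0]
    - [0,-30,0,0,0]
    - [0,-70,0,0,0]
    - [0,-110,0,0,0]
    - [0,-150,0,0,0]
    - [0,-180,0,0,0]
    - [0,-180,0,0,0]
    - [0,-180,0,0,0]

```text
t: 19.77
eef_pos: [0.516, -0.1511, 0.141]
tool_rot: [-0.0, 1.0, -0.013, 0.001]
contact_force: [0.4, -1.2, 0.2]
gripper_width: 1.0
```

```bash
python3 - <<'E'
from h import *
c=cam('top');s=cam('scene')
cv2.imwrite('pics/b8.png',cv2.resize(s['frame'][180:340,120:340],None,fx=3,fy=3,interpolation=cv2.INTER_CUBIC)[...,::-1])
W=cloud(c);top(c,W,(275,170,375,280),.030,.047,.038);print();top(c,W,(375,180,510,275),.05,.07,.063)
go((451.6,-5.2,110,7.2),(451.6,-5.2,30,7.2))
E
```

```text
px [319. 244.] n 159 mean [458.8  -0. ] len [46.  25.1] a -19.7 rect [452.5  -2.9] [48.2 32.6] 0.9

px [417. 223.] n 169 mean [ 509.8 -241.5] len [52.1 22.2] a -15.2 rect [ 513.2 -238. ] [27.5 52. ] 88.5
px [434. 223.] n 292 mean [ 511.3 -285.1] len [54.  35.9] a -4.5 rect [ 511.2 -284.5] [35.4 52.5] 88.4
px [452. 224.] n 292 mean [ 508.7 -330.7] len [53.7 35.9] a -1.7 rect [ 508.2 -329.8] [35.6 53.9] 87.6
t 19.87 pos [ 515.6 -154.3  141.1] yaw -1.8 tilt 0.08 w 1.000 F [-0.1 -0.1 -0.2]
-> [451.6, -5.2, 110, 7.2]  d: [ -68.6 -147.    31.1   -9. ]
-> [451.6, -5.2, 30, 7.2]  d: [ -68.6 -147.   111.1   -9. ]
```

View pics/b8.png

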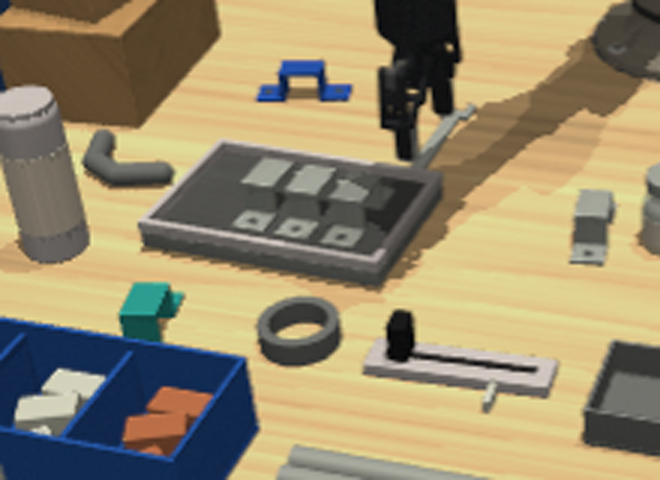

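Request:
step_arm:
  targets:
    - [-17,-36,0,-3,0]
    - [-34,-73,0,-6,0]
    - [-51,-110,0,-9,0]
    - [-68.5,-140,10,-9,0]
    - [-68.5,-147,30,-9,0]
    - [-68.5,-147,50,-9,0]
    - [-68.5,-147,75,-9,0]
    - [-68.5,-147,95,-9,0]
    - [-68.5,-147,111,-9,0]
    - [-68.5,-147,111,-9,0]
    - [-68.5,-147,111,-9,0]
    - [-68.5,-147,111,-9,1]
    - [-68.5,-147,111,-9,1]
    - [-68.5,-147,111,-9,1]
    - [-68.5,-147,111,-9,1]
    - [-68.5,-147,111,-9,1]
    - [-68.5,-147,111,-9,1]
    - [-68.5,-147,90,-9,1]
    - [-68.5,-147,55,-9,1]
    - [-68.5,-147,20,-9,1]

```text
t: 21.53
eef_pos: [0.4502, -0.0046, 0.1211]
tool_rot: [0.0, 0.998, 0.063, -0.001]
contact_force: [1.5, 1.2, -2.9]
gripper_width: 0.578
```

Request:
step_arm:
  targets:
    - [0,0,-20,0,1]
    - [0,0,-20,0,1]
    - [0,0,-20,0,1]

```text
t: 21.78
eef_pos: [0.4519, -0.0038, 0.1414]
tool_rot: [-0.001, 0.998, 0.064, 0.002]
contact_force: [-0.5, 0.1, -1.8]
gripper_width: 0.576
```

```bash
python3 - <<'E'
from h import *
go((508.2,-383,140,-1.8),(508.2,-383,56,-1.8))
E
```

```text
t 21.78 pos [451.9  -3.8 141.4] yaw 7.3 tilt 0.19 w 0.576 F [-0.5  0.1 -1.8]
-> [508.2, -383, 140, -1.8]  d: [  7.6 383.2   1.4   9.1]
-> [508.2, -383, 56, -1.8]  d: [  7.6 383.2  85.4   9.1]
```

Request:
step_arm:
  targets:
    - [1,40,0,2,1]
    - [2,80,0,4,1]
    - [4,120,0,6,1]
    - [6,160,0,9,1]
    - [7,200,0,9,1]
    - [8,240,0,9,1]
    - [8,280,0,9,1]
    - [8,320,0,9,1]
    - [8,355,0,9,1]
    - [8,380,0,9,1]
    - [8,382,20,9,1]
    - [8,382,50,9,1]
    - [8,382,70,9,1]
    - [8,382,80,9,1]
    - [8,382,84.5,9,1]
    - [8,382,84.5,9,1]
    - [8,382,84.5,9,0.1]
    - [8,382,84.5,9,0.1]
    - [8,382,84.5,9,0.1]
    - [8,382,70,9,0]

```text
t: 23.45
eef_pos: [0.5064, -0.3809, 0.0683]
tool_rot: [-0.001, 1.0, -0.015, -0.002]
contact_force: [0.2, 0.5, -0.6]
gripper_width: 0.997
```

Request:
step_arm:
  targets:
    - [0,0,-35,0,0]
    - [0,0,-70,0,0]
    - [0,-40,-90,0,0]
    - [0,-80,-100,0,0]
    - [0,-120,-100,0,0]
    - [0,-160,-100,0,0]
    - [0,-200,-100,0,0]
    - [0,-240,-100,0,0]
    - [0,-280,-100,0,0]
    - [0,-280,-100,0,0]
    - [0,-280,-100,0,0]
    - [0,-280,-100,0,0]

```text
t: 24.45
eef_pos: [0.5163, -0.1028, 0.1712]
tool_rot: [0.0, 1.0, -0.015, 0.001]
contact_force: [-0.1, 0.3, 0.7]
gripper_width: 1.0
```

```bash
python3 - <<'E'
from h import *
c=cam('top');s=cam('scene');save(c,'top9.png')
cv2.imwrite('pics/b9.png',cv2.resize(s['frame'][180:340,120:380],None,fx=3,fy=3,interpolation=cv2.INTER_CUBIC)[...,::-1])
W=cloud(c);top(c,W,(375,180,510,275),.05,.075,.063);print('jar');top(c,W,(275,225,305,265),.07,.1,.08)
go()
E
```

```text
px [414. 222.] n 295 mean [ 514.  -234.9] len [53.4 35.8] a -1.2 rect [ 513.9 -234.1] [35.2 53.5] 88.5
px [434. 223.] n 299 mean [ 511.1 -285.1] len [54.4 36. ] a -4.8 rect [ 510.5 -283.2] [37.6 54.3] 88.0
px [452. 224.] n 291 mean [ 508.5 -330.7] len [53.5 35.9] a -1.6 rect [ 508.2 -329.8] [35.6 53.9] 87.6
px [473. 226.] n 276 mean [ 505.7 -382.7] len [54.2 34.3] a -3.4 rect [ 505.7 -380.6] [35.9 53.6] 87.2
jar
px [289. 245.] n 362 mean [446.8  73.2] len [47.  43.9] a 12.2 rect [446.2  73.4] [51.6 48.5] 0.9
t 24.55 pos [ 516.  -104.2  170.9] yaw -1.9 tilt 0.06 w 1.004 F [-0.2 -0.6  0.6]
```

View pics/b9.png

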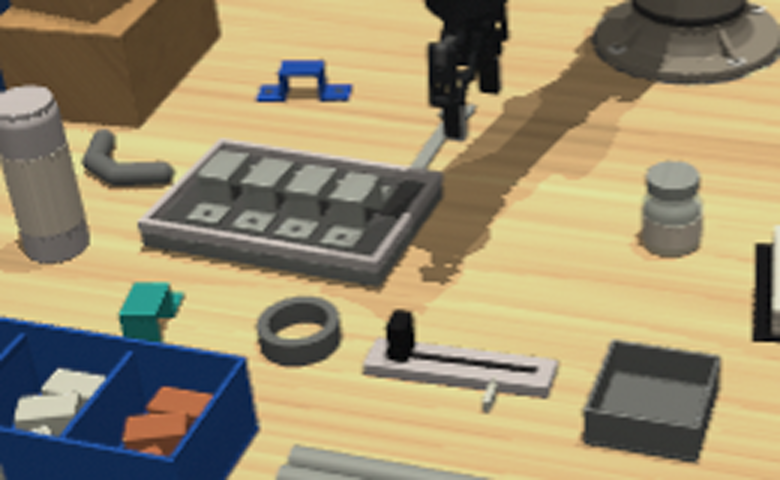

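View pics/top9.png

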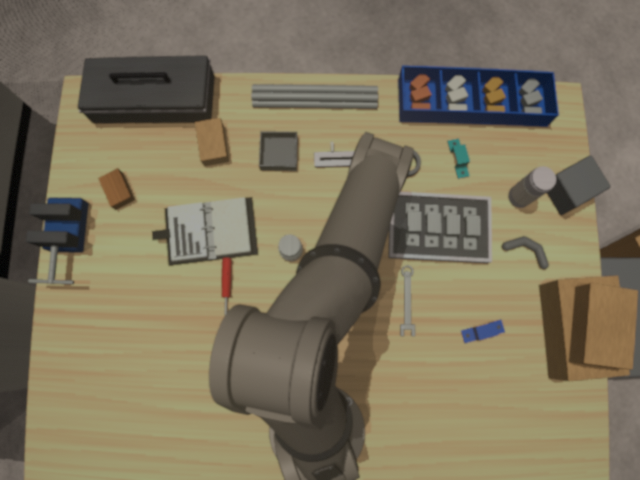

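```bash
python3 - <<'E'
from h import *
s=cam('scene');W=cloud(s)*1000
m=(abs(W[...,0]-446)<45)&(abs(W[...,1]-73)<45)&(W[...,2]>3)
for v in range(480):
    if m[v].sum()>3:
        P=W[v][m[v]]; i=len(P)//2; q=P[np.argmin(0*P[:,0]+abs(np.arange(len(P))-i))]
        print(v,m[v].sum(),'z',round(np.median(P[:,2])),'ywidth',round(np.ptp(P[:,1])),'mid',q.round(0))
cv2.imwrite('pics/jar.png',cv2.resize(s['frame'][220:275,320:370],None,fx=10,fy=10,interpolation=cv2.INTER_CUBIC)[...,::-1])
go((446.3,73.3,150,45),(446.3,73.3,42,45))
E
```

```text
234 10 z 79 ywidth 26 mid [425.  74.  78.]
235 14 z 79 ywidth 38 mid [432.  75.  79.]
236 16 z 80 ywidth 44 mid [441.  77.  81.]
237 18 z 79 ywidth 49 mid [442.  77.  78.]
238 18 z 80 ywidth 50 mid [447.  78.  78.]
239 18 z 78 ywidth 48 mid [457.  80.  81.]
240 17 z 79 ywidth 49 mid [456.  77.  76.]
241 18 z 78 ywidth 48 mid [465.  82.  79.]
242 18 z 77 ywidth 49 mid [476.  84.  83.]
243 17 z 75 ywidth 47 mid [478.  82.  80.]
244 18 z 70 ywidth 47 mid [468.  83.  71.]
245 19 z 67 ywidth 53 mid [468.  80.  67.]
246 20 z 63 ywidth 54 mid [471.  84.  66.]
247 20 z 58 ywidth 54 mid [470.  83.  62.]
248 20 z 56 ywidth 53 mid [470.  83.  58.]
249 21 z 52 ywidth 60 mid [477.  82.  59.]
250 21 z 51 ywidth 59 mid [476.  82.  55.]
251 21 z 47 ywidth 59 mid [474.  82.  50.]
252 21 z 44 ywidth 58 mid [475.  82.  47.]
253 21 z 41 ywidth 60 mid [472.  81.  42.]
254 21 z 38 ywidth 59 mid [474.  82.  40.]
255 21 z 35 ywidth 59 mid [477.  82.  38.]
256 21 z 32 ywidth 60 mid [478.  83.  35.]
257 21 z 28 ywidth 59 mid [476.  82.  30.]
258 18 z 26 ywidth 53 mid [476.  82.  27.]
259 19 z 21 ywidth 53 mid [477.  83.  24.]
260 20 z 17 ywidth 57 mid [479.  86.  22.]
261 19 z 14 ywidth 52 mid [476.  83.  16.]
262 17 z 11 ywidth 67 mid [477.  80.  13.]
263 13 z 7 ywidth 35 mid [478.  83.  10.]
264 7 z 5 ywidth 20 mid [475.  86.   5.]
t 24.60 pos [ 515.9 -104.3  170.7] yaw -1.9 tilt 0.05 w 1.001 F [-0.7  0.6 -0.7]
-> [446.3, 73.3, 150, 45]  d: [ -75.5 -175.2   20.7  -46.9]
-> [446.3, 73.3, 42, 45]  d: [ -75.5 -175.2  128.7  -46.9]
```

View pics/jar.png

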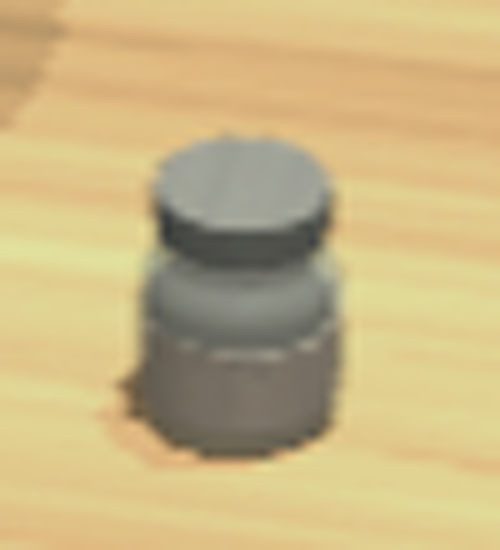

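Request:
step_arm:
  targets:
    - [-15,-35,0,-7,0]
    - [-30,-70,0,-14,0]
    - [-45,-105,5,-21,0]
    - [-60,-140,10,-28,0]
    - [-75.5,-170,20,-35,0]
    - [-75.5,-175,20,-42,0]
    - [-75.5,-175,20,-47,0]
    - [-75.5,-175,20,-47,0]
    - [-75.5,-175,20,-47,0]

```text
t: 25.35
eef_pos: [0.4463, 0.0736, 0.1504]
tool_rot: [0.0, 0.924, 0.382, 0.0]
contact_force: [-0.2, -0.9, 0.1]
gripper_width: 1.005
```

```bash
python3 - <<'E'
from h import *
go((446.3,73.3,42,45))
E
```

```text
t 25.35 pos [446.3  73.6 150.4] yaw 45.0 tilt 0.02 w 1.005 F [-0.2 -0.9  0.1]
-> [446.3, 73.3, 42, 45]  d: [ -0.2   0.2 108.4  -0. ]
```

Request:
step_arm:
  targets:
    - [0,0,35,0,0]
    - [0,0,70,0,0]
    - [0,0,95,0,0]
    - [0,0,108,0,0]
    - [0,0,108,0,0]
    - [0,0,108,0,0]
    - [0,0,108,0,1]
    - [0,0,108,0,1]
    - [0,0,108,0,1]
    - [0,0,108,0,1]
    - [0,0,108,0,1]
    - [0,0,95,0,1]
    - [0,0,65,0,1]
    - [0,0,30,0,1]
    - [0,0,0,0,1]
    - [0,0,0,0,1]
    - [0,0,0,0,1]
  newtons: 45

```text
t: 26.77
eef_pos: [0.447, 0.0754, 0.1523]
tool_rot: [-0.0, 0.923, 0.385, 0.003]
contact_force: [-0.7, 0.5, -2.2]
gripper_width: 0.687
```

```bash
python3 - <<'E'
from h import *
c=cam('top');W=cloud(c);print('caddy');top(c,W,(255,125,302,175),.027,.05,.038)
S=W[125:175,255:302];P=S[(S[...,2]>.002)&(S[...,2]<.012)]*1000;print('floor',len(P),P.mean(0),np.percentile(P,[2,98],axis=0).round(1))
P=S[(S[...,2]>.033)&(S[...,2]<.05)]*1000;print('walls',np.percentile(P,[2,98],axis=0).round(1))
go((709,111.3,150,45),(709,111.3,47,45))
E
```

```text
caddy
px [278. 149.] n 357 mean [709.  111.5] len [143.1 124.4] a 0.4 rect [707.9 111.5] [102.6  99.3] 0.6
floor 1306 [720.22476394 113.21522233   5.60557372] [[653.8  54.3   2.1]
 [788.5 175.   11. ]]
walls [[660.2  62.6  33.3]
 [759.2 160.5  45.3]]
t 26.82 pos [445.9  75.1 150.9] yaw 45.3 tilt 0.12 w 0.685 F [ 0.5  0.3 -3.4]
-> [709, 111.3, 150, 45]  d: [210.9 161.5   0.9   0.3]
-> [709, 111.3, 47, 45]  d: [210.9 161.5 103.9   0.3]
```

Request:
step_arm:
  targets:
    - [29,22,0,0,1]
    - [58,43,0,0,1]
    - [87,65,0,0,1]
    - [116,87,0,0,1]
    - [145,109,0,0,1]
    - [174,130,0,0,1]
    - [200,150,0,0,1]
    - [212,159,0,0,1]
    - [212,159,0,0,1]
    - [212,159,30,0,1]
    - [212,159,55,0,1]
    - [212,159,55,0,1]
    - [212,159,55,0,1]

```text
t: 27.9
eef_pos: [0.7053, 0.1131, 0.0924]
tool_rot: [-0.001, 0.923, 0.385, -0.003]
contact_force: [0.6, -0.0, -2.4]
gripper_width: 0.686
```

```bash
python3 - <<'E'
from h import *
go((709,111.3,46,45))
c=cam('top');s=cam('scene')
a=cv2.resize(c['frame'][110:190,240:320],None,fx=5,fy=5,interpolation=cv2.INTER_CUBIC);b=cv2.resize(s['frame'][230:350,280:400],None,fx=3.333,fy=3.333,interpolation=cv2.INTER_CUBIC)
cv2.imwrite('pics/b10.png',np.hstack([a,b])[...,::-1])
E
```

```text
t 27.90 pos [705.3 113.1  92.4] yaw 45.3 tilt 0.38 w 0.686 F [ 0.6 -0.  -2.4]
-> [709, 111.3, 46, 45]  d: [ 1.4  3.9 46.4  0.3]
```

View pics/b10.png

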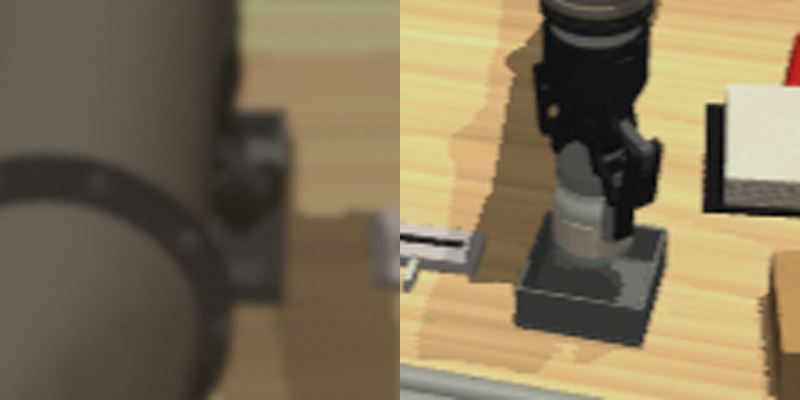

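Request:
step_arm:
  targets:
    - [0,0,0,0,1]
    - [0,0,0,0,1]
    - [0,0,0,0,1]
    - [0,0,0,0,1]

```text
t: 28.33
eef_pos: [0.7084, 0.1137, 0.0962]
tool_rot: [0.0, 0.923, 0.385, 0.001]
contact_force: [-0.1, -0.1, -2.8]
gripper_width: 0.688
```

```bash
python3 - <<'E'
from h import *
go((709,111.3,46,45))
E
```

```text
t 28.33 pos [708.4 113.7  96.2] yaw 45.3 tilt 0.08 w 0.688 F [-0.1 -0.1 -2.8]
-> [709, 111.3, 46, 45]  d: [-1.3  2.1 50.2  0.3]
```

Request:
step_arm:
  targets:
    - [-1.3,2,15,0,1]
    - [-1.3,2,30,0,1]
    - [-1.3,2,40,0,1]
    - [-1.3,2,46,0,1]
    - [-1.3,2,49.5,0,1]
    - [-1.3,2,50,0,1]
    - [-1.3,2,50,0,1]
    - [-1.3,2,50,0,0.2]
    - [-1.3,2,50,0,0.2]
    - [-1.3,2,50,0,0.2]
    - [-1.3,2,30,0,0.2]
    - [-1.3,2,0,0,0.2]
    - [-1.3,2,-30,0,0.2]
    - [-1.3,2,-60,0,0.2]
    - [-1.3,2,-60,0,0.2]
    - [-1.3,2,-60,0,0.2]

```text
t: 29.67
eef_pos: [0.7099, 0.1114, 0.1571]
tool_rot: [0.0, 0.923, 0.385, 0.002]
contact_force: [-0.1, -0.2, -2.1]
gripper_width: 0.802
```

```bash
python3 - <<'E'
from h import *
c=cam('top');s=cam('scene')
a=cv2.resize(c['frame'][110:190,240:320],None,fx=5,fy=5,interpolation=cv2.INTER_CUBIC);b=cv2.resize(s['frame'][230:350,280:400],None,fx=3.333,fy=3.333,interpolation=cv2.INTER_CUBIC)
cv2.imwrite('pics/b11.png',np.hstack([a,b])[...,::-1])
go((694,-118.7,150,0),(694,-118.7,60,0))
E
```

```text
t 29.77 pos [707.9 111.3 154. ] yaw 45.3 tilt 0.10 w 0.800 F [ 0.1 -0.  -0.5]
-> [694, -118.7, 150, 0]  d: [-173.2  152.     4.    45.3]
-> [694, -118.7, 60, 0]  d: [-173.2  152.    94.    45.3]
```

View pics/b11.png

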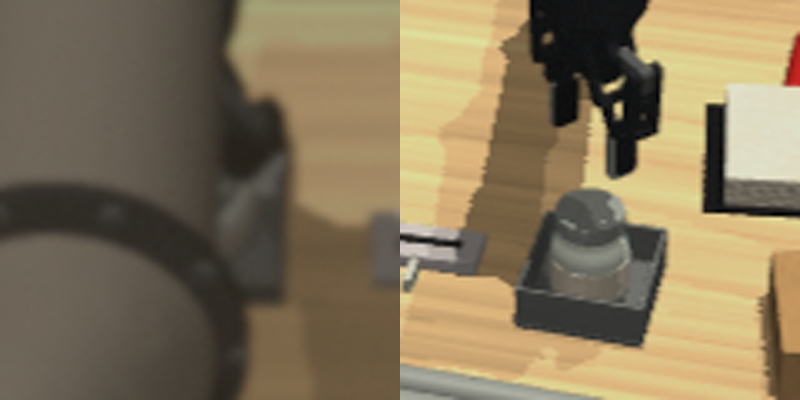

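```bash
python3 - <<'E'
from h import *
c=cam('top');f=np.load('/tmp/top.npz')['f'].astype(float)
sat=(f.max(2)-f.min(2))
print(sat[142:153,326:340].astype(int))
pts=[]
for v in range(143,151):
    r=sat[v,326:340];b=np.median(np.r_[sat[v,322:328],sat[v,338:344]]);w=np.clip(b-r-10,0,None)
    if w.sum()>15: u=(w*np.arange(326,340)).sum()/w.sum(); pts.append((u,v)); print(v,round(u,2),w.sum())
P=ray(c,pts,.014)*1000;print(P.round(1))
# track edges: mask on low sat in region
m=(sat[150:170,312:382]<30)
v,u=np.nonzero(m);X=ray(c,np.c_[u+312,v+150],.014)[:,:2]*1000
r=cv2.minAreaRect(X.astype(np.float32));print('track',r,X.mean(0))
d=f.sum(2)[140:172,355:382]<150; v,u=np.nonzero(d);X=ray(c,np.c_[u+355,v+140],.0545)[:,:2]*1000;print('dark',X.mean(0),cv2.minAreaRect(X.astype(np.float32)))
# slot line
d=f.sum(2)[150:166,318:360]; pp=[]
for j in range(d.shape[1]): pp.append((318+j,150+np.argmin(d[:,j])))
X=ray(c,pp,.014)[:,:2]*1000;print('slot',np.polyfit(X[:,1],X[:,0],1))
E
```

```text
[[48 47 47 43 33 26 25 33 44 47 48 47 47 47]
 [50 50 49 44 33 23 21 30 43 49 50 49 49 49]
 [50 51 50 45 33 23 19 27 42 50 50 51 50 51]
 [51 51 50 46 34 22 18 24 40 48 51 51 51 50]
 [50 50 50 45 34 21 18 24 40 48 50 49 50 50]
 [49 49 49 44 33 21 18 25 39 47 49 49 48 49]
 [47 47 47 44 34 21 17 23 38 46 47 47 47 48]
 [45 46 45 42 32 21 17 23 37 43 44 45 44 45]
 [43 43 41 38 32 21 18 23 33 38 39 39 39 39]
 [31 31 29 27 24 18 16 18 24 27 27 27 27 27]
 [17 15 15 15 13 12 12 13 15 15 15 16 16 15]]
143 331.61 51.0
144 331.68 62.0
145 331.79 67.0
146 331.76 63.0
147 331.73 59.0
148 331.85 53.0
149 331.83 47.0
150 331.93 29.5
[[736.7 -28.6  14. ]
 [733.9 -28.8  14. ]
 [731.1 -29.1  14. ]
 [728.2 -29.   14. ]
 [725.4 -29.   14. ]
 [722.6 -29.3  14. ]
 [719.8 -29.3  14. ]
 [716.9 -29.6  14. ]]
track ((695.3401489257812, -67.0301742553711), (46.56753158569336, 170.2467041015625), 2.5106897354125977) [694.31409315 -67.03343554]
dark [ 688.98747706 -118.8857975 ] ((689.6216430664062, -117.50067138671875), (27.221851348876953, 18.072004318237305), 1.061047077178955)
slot [-6.07359303e-02  6.91511952e+02]
```

Request:
step_arm:
  targets:
    - [-27,-3,0,-7,0.45]
    - [0,0,0,-7,0.45]

```text
t: 29.98
eef_pos: [0.6961, 0.1004, 0.1484]
tool_rot: [-0.001, 0.898, 0.439, -0.012]
contact_force: [-1.1, -3.9, -2.1]
gripper_width: 0.551
```

```bash
python3 - <<'E'
from h import *
go((694.2,-118.7,150,92.6),(694.2,-118.7,43,92.6)); print(np.round(bot.get_obs()['q'],2))
E
```

```text
t 29.98 pos [696.1 100.4 148.4] yaw 52.1 tilt 1.33 w 0.551 F [-1.1 -3.9 -2.1]
-> [694.2, -118.7, 150, 92.6]  d: [-174.   133.2   -1.6  -40.5]
-> [694.2, -118.7, 43, 92.6]  d: [-174.   133.2  105.4  -40.5]
[-0.43  0.65  0.3   1.56 -0.21  0.98  0.84]
```

Request:
step_arm:
  targets:
    - [-27,18,0,-6,0.45]
    - [-54,37,0,-12,0.45]
    - [-82,56,0,-18,0.45]
    - [-110,74,0,-24,0.45]
    - [-136,93,0,-30,0.45]
    - [-163,111,0,-36,0.45]
    - [-180,123,0,-40.3,0.45]
    - [-190,130,0,-40.3,0.45]
    - [-190,130,20,-40.3,0.45]
    - [-190,130,50,-40.3,0.45]
    - [-190,130,50,-40.3,0.45]
    - [-190,130,50,-40.3,0.45]
    - [-190,130,50,-40.3,0.45]

```text
t: 31.07
eef_pos: [0.6955, -0.1175, 0.1056]
tool_rot: [-0.0, 0.691, 0.723, 0.0]
contact_force: [0.6, 0.0, 0.2]
gripper_width: 0.548
```

```bash
python3 - <<'E'
from h import *
go((694.2,-118.7,43,92.6))
s=cam('scene');cv2.imwrite('pics/b12.png',cv2.resize(s['frame'][230:350,200:340],None,fx=5,fy=5,interpolation=cv2.INTER_CUBIC)[...,::-1])
E
```

```text
t 31.07 pos [ 695.5 -117.5  105.6] yaw 92.6 tilt 0.03 w 0.548 F [0.6 0.  0.2]
-> [694.2, -118.7, 43, 92.6]  d: [-1.1 -1.3 62.6 -0. ]
```

View pics/b12.png

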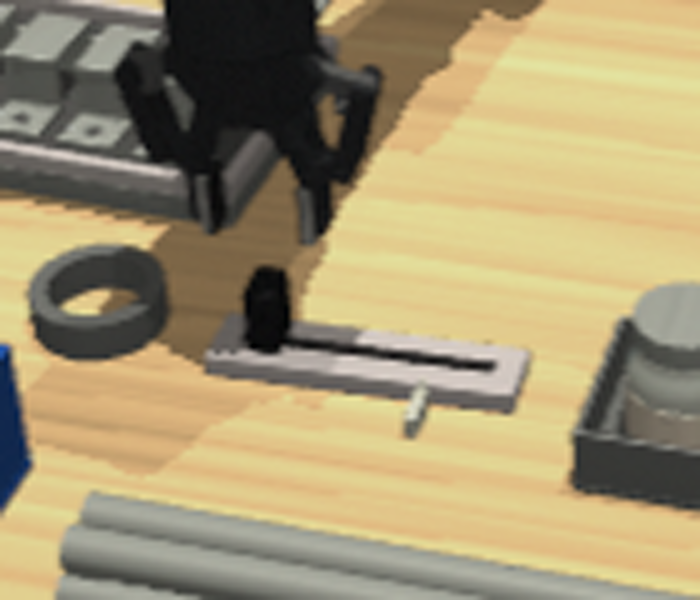

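Request:
step_arm:
  targets:
    - [-1,-1,20,0,0.45]
    - [-1,-1,40,0,0.45]
    - [-1,-1,55,0,0.45]
    - [-1,-1,62,0,0.45]
    - [-1,-1,62,0,0.45]
    - [-1,-1,62,0,0.45]

```text
t: 31.62
eef_pos: [0.6946, -0.1196, 0.0438]
tool_rot: [0.0, 0.691, 0.723, 0.0]
contact_force: [0.3, 0.5, 0.6]
gripper_width: 0.55
```

```bash
python3 - <<'E'
from h import *
go()
c=cam('top');s=cam('scene');save(s,'s13.png');save(c,'t13.png')
E
```

```text
t 31.62 pos [ 694.6 -119.6   43.8] yaw 92.6 tilt 0.03 w 0.550 F [0.3 0.5 0.6]
```

View pics/s13.png

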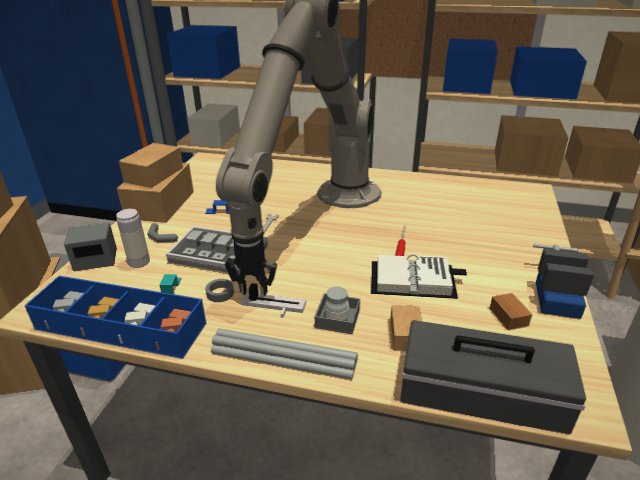

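View pics/t13.png

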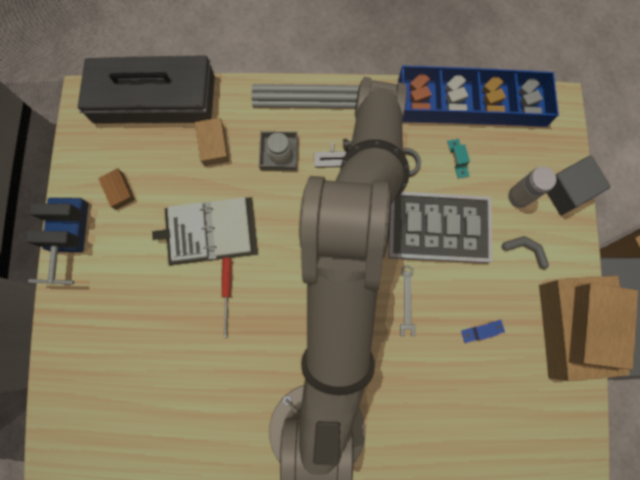

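The four saddles, the jar and the leaf are all in place. Now the dimmer.

Request:
step_arm:
  targets:
    - [0,0,0,0,1]
    - [0,0,0,0,1]
    - [0,0,0,0,1]
    - [0,0,0,0,1]
    - [0,0,0,0,1]
    - [0,0,0,0,1]
  newtons: 20

```text
t: 32.22
eef_pos: [0.6947, -0.1198, 0.0443]
tool_rot: [0.001, 0.691, 0.723, 0.0]
contact_force: [-0.7, 1.2, 5.8]
gripper_width: 0.233
```

```bash
python3 - <<'E'
from h import *
go((690.5,-30.5,43,92.6))
E
```

```text
t 32.22 pos [ 694.7 -119.8   44.3] yaw 92.6 tilt 0.08 w 0.233 F [-0.7  1.2  5.8]
-> [690.5, -30.5, 43, 92.6]  d: [89.4 -0.2  1.3 -0. ]
```

Request:
step_arm:
  targets:
    - [5,0,0,0,1]
    - [12,0,0,0,1]
    - [20,0,0,0,1]
    - [28,0,0,0,1]
    - [36,0,0,0,1]
    - [44,0,0,0,1]
    - [52,0,0,0,1]
    - [60,0,0,0,1]
    - [68,0,0,0,1]
    - [76,0,0,0,1]
    - [82,0,0,0,1]
    - [86,0,0,0,1]
    - [88.5,0,0,0,1]
    - [88.5,0,0,0,1]
    - [88.5,0,0,0,1]
    - [88.5,0,0,0,1]

```text
t: 33.55
eef_pos: [0.6906, -0.0303, 0.0442]
tool_rot: [0.0, 0.691, 0.723, 0.001]
contact_force: [-1.4, 1.5, 7.3]
gripper_width: 0.231
```

```bash
python3 - <<'E'
from h import *
go((690.5,-30.5,43,92.6))
s=cam('scene');cv2.imwrite('pics/b14.png',cv2.resize(s['frame'][250:330,220:340],None,fx=6,fy=6,interpolation=cv2.INTER_CUBIC)[...,::-1])
E
```

```text
t 33.55 pos [690.6 -30.3  44.2] yaw 92.6 tilt 0.07 w 0.231 F [-1.4  1.5  7.3]
-> [690.5, -30.5, 43, 92.6]  d: [-0.1 -0.1  1.2 -0. ]
```

View pics/b14.png

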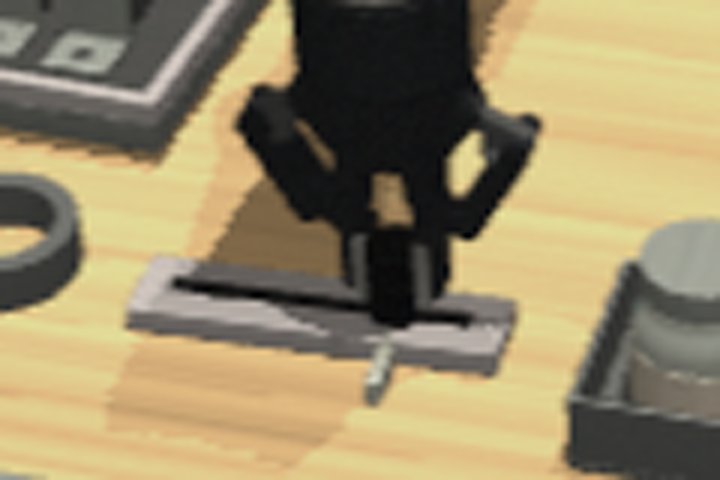

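Request:
step_arm:
  targets:
    - [0,0,0,0,0.6]
    - [0,0,0,0,0.6]
    - [0,0,0,0,0.6]
    - [0,0,-20,0,0.6]
    - [0,0,-50,0,0.6]
    - [0,0,-90,0,0.6]
    - [0,0,-130,0,0.6]
    - [0,0,-170,0,0.6]
    - [0,0,-180,0,0.6]

```text
t: 34.35
eef_pos: [0.6932, -0.0316, 0.2307]
tool_rot: [0.004, 0.691, 0.723, 0.004]
contact_force: [1.7, -0.7, 0.8]
gripper_width: 0.399
```

Request:
step_arm:
  targets:
    - [0,-40,0,0,0.6]
    - [0,-80,0,0,0.6]
    - [0,-120,0,0,0.6]
    - [0,-160,0,0,0.6]
    - [0,-200,0,0,0.6]
    - [0,-220,0,0,0.6]
    - [0,-220,0,0,0.6]
    - [0,-220,0,0,0.6]

```text
t: 35.02
eef_pos: [0.4698, -0.0411, 0.2235]
tool_rot: [0.0, 0.691, 0.723, 0.0]
contact_force: [0.8, -0.0, -0.4]
gripper_width: 0.401
```

```bash
python3 - <<'E'
from h import *
go()
c=cam('top');s=cam('scene');save(c,'t15.png');W=cloud(c)
cv2.imwrite('pics/b15.png',cv2.resize(s['frame'][220:330,120:390],None,fx=2.9,fy=2.9,interpolation=cv2.INTER_CUBIC)[...,::-1])
cv2.imwrite('pics/t15c.png',cv2.resize(c['frame'][138:175,305:385],None,fx=9,fy=9,interpolation=cv2.INTER_CUBIC)[...,::-1])
print('grip');top(c,W,(310,138,382,172),.042,.07,.0545)
print('saddles');top(c,W,(375,180,510,275),.05,.075,.063)
print('jar');top(c,W,(260,125,300,175),.07,.1,.084)
f=c['frame'].astype(float)
sat=f.max(2)-f.min(2);pts=[]
for v in range(142,150):
    w=np.clip(np.median(np.r_[sat[v,322:328],sat[v,338:344]])-sat[v,326:340]-10,0,None)
    if w.sum()>15: pts.append(((w*np.arange(326,340)).sum()/w.sum(),v))
if pts: P=ray(c,pts,.014)*1000;print(P.round(1)); k=np.polyfit(P[:,0],P[:,1],1);print(k,np.polyval(k,692),P[:,1].mean()-np.tan(np.radians(2.6))*(P[:,0].mean()-692))
d=f.sum(2)[140:172,318:350]<150; v,u=np.nonzero(d);print(len(v));X=ray(c,np.c_[u+318,v+140],.0545)[:,:2]*1000;print('dark',cv2.minAreaRect(X.astype(np.float32)))
E
```

```text
t 35.02 pos [469.8 -41.1 223.5] yaw 92.6 tilt 0.04 w 0.401 F [ 0.8 -0.  -0.4]
grip
px [332. 152.] n 46 mean [697.4 -29.8] len [20.1 16. ] a 80.8 rect [697.6 -30.2] [13.6 18. ] 0.9
saddles
px [414. 222.] n 293 mean [ 514.1 -235. ] len [53.  35.9] a -0.5 rect [ 514.1 -234.1] [35.2 53. ] 88.5
px [434. 223.] n 299 mean [ 511.1 -285.1] len [54.3 36.1] a -4.3 rect [ 511.1 -284.1] [37.4 54. ] 86.0
px [452. 224.] n 297 mean [ 508.3 -330.8] len [54.4 35.8] a -0.8 rect [ 508.2 -329.8] [35.6 53.9] 87.6
px [473. 226.] n 275 mean [ 505.5 -382.9] len [54.1 33.7] a -4.0 rect [ 505.5 -381.9] [33.4 53.8] 87.2
jar
px [278. 143.] n 363 mean [707.9 108.4] len [50.9 46.5] a 9.4 rect [708.9 108.2] [56.7 50.6] 1.7
[[739.6 -28.3  14. ]
 [736.7 -28.6  14. ]
 [733.9 -28.8  14. ]
 [731.1 -29.1  14. ]
 [728.2 -29.2  14. ]
 [725.4 -29.3  14. ]
 [722.6 -29.9  14. ]
 [719.8 -30.9  14. ]]
[   0.11219801 -111.13602979] -33.49500981767683 -30.97994301155948
15
dark ((697.6112060546875, -30.211885452270508), (8.241544723510742, 7.714022636413574), 0.5113325119018555)
```

View pics/t15c.png

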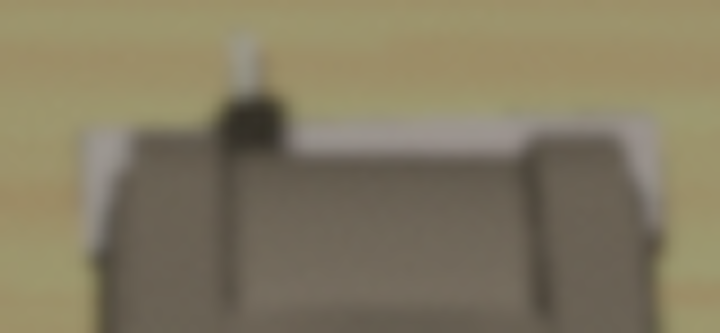

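View pics/b15.png

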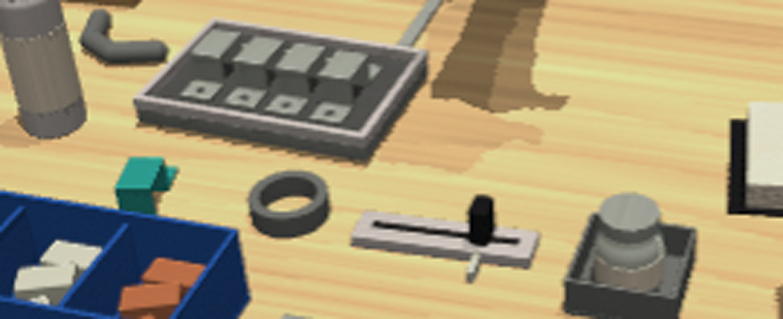

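View pics/t15.png

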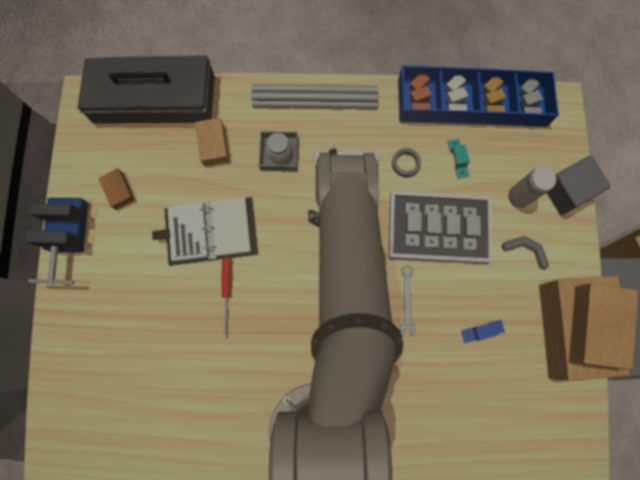

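The arm hides part of the track. I'll move it aside for a clean look.

Request:
step_arm:
  targets:
    - [40,0,0,0,0.6]
    - [80,0,0,0,0.6]
    - [120,0,0,0,0.6]
    - [160,0,0,0,0.6]
    - [200,0,0,0,0.6]
    - [240,0,0,0,0.6]
    - [280,0,0,0,0.6]
    - [300,0,0,0,0.6]
    - [300,0,0,0,0.6]
    - [300,0,0,0,0.6]
    - [300,0,0,0,0.6]

```text
t: 36.03
eef_pos: [0.4577, 0.2581, 0.2228]
tool_rot: [0.0, 0.691, 0.723, -0.0]
contact_force: [-0.8, -0.3, -0.1]
gripper_width: 0.401
```

```bash
python3 - <<'E'
from h import *
go()
c=cam('top');W=cloud(c)
cv2.imwrite('pics/t16c.png',cv2.resize(c['frame'][138:175,305:385],None,fx=9,fy=9,interpolation=cv2.INTER_CUBIC)[...,::-1])
print('grip');top(c,W,(310,138,382,172),.042,.07,.0545)
f=c['frame'].astype(float)
s=f.sum(2)
g=[]
for v in range(145,154):
    r=s[v,322:344]; w=np.clip(180-r,0,None); 
    if w.sum()>60: u=(w*np.arange(322,344)).sum()/w.sum(); g.append((u,v)); 
print('griptop dark',ray(c,g,.0545).round(4)[:,:2]*1000)
# track extents by brightness
m=((f.max(2)-f.min(2))[150:168,312:382]<28);v,u=np.nonzero(m);X=ray(c,np.c_[u+312,v+150],.014)[:,:2]*1000
print('track',cv2.minAreaRect(X.astype(np.float32)))
# front lower edge rows & pointer
E
```

```text
t 36.03 pos [457.7 258.1 222.8] yaw 92.5 tilt 0.05 w 0.401 F [-0.8 -0.3 -0.1]
grip
px [332. 154.] n 87 mean [690.2 -29.8] len [30.7 20. ] a -1.8 rect [689.5 -30.3] [30. 18.] 0.6
griptop dark [[701.7 -31. ]
 [699.  -30.2]
 [696.2 -30.3]
 [693.5 -30.4]]
track ((695.1669311523438, -67.01651763916016), (44.72928237915039, 169.23641967773438), 0.9159452319145203)
```

View pics/t16c.png

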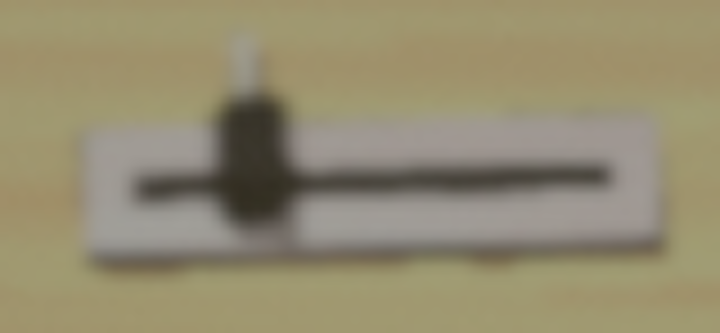

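```bash
python3 - <<'E'
from h import *
print(bot.hand_in())
E
```

```text
the job is handed in; nothing more can be done
None
```

I did the whole job in the order asked and handed it in at about 36 s; the hand-in gave no verdict.

- **Leaf:** I turned it over the rings. It lies on the +y stack with its bar chart showing.
- **Saddles:** Four steel saddles were present, and all four stand on their feet on the plate inside the rim. One was knocked about 3 cm aside mid-run, so I re-measured it and took it from its new place. I did not touch the blue and turquoise look-alikes.
- **Jar:** It stands upright in the caddy. My check shows the cap about 3 mm off the caddy's centre.
- **Dimmer:** I slid the grip last, along the track by about 89 mm. It sits at y ≈ -30 mm, against -30 to -31 mm for the pointer's line.

**Disagreements:** My readings of the track's angle ranged from about 1° to 3.5°. That leaves up to about 1 mm of doubt in the pointer's line; one poor fit of the pointer, partly hidden by the arm and grip, gave -33.5 mm and I set it aside. No check failed. I saw no other object moved in the last full pictures.

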